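Close up the welding-magnet row

ROBOT

A 7-joint arm with a two-finger parallel gripper is mounted at the origin on the work surface; the furniture and walls round the work are solid. World frame = base frame: x ahead of the robot, y to its left, z up, the work surface at z = 0. Lengths are in m, angles in rad, forces in N, time in s.
With the tool pointing down it reaches from about 0.4 to 0.925 m from the base axis. Payload 5.6 kg.
Tool frame: the origin (TCP) lies at the very end of the fingers, on their centre line; the grasp point (between the pads) lies 19 mm behind it; z points along the fingers, y is the direction in which the jaws open and shut (so a half turn about z gives the same grasp; the last joint's range is limited). The gripper opens to 85 mm and grips with 20 to 120 N. Pads are 22 mm wide; open, the fingers measure 114 mm over their backs; the gripper's body (76 mm by 85 mm) begins 54 mm behind the grasp point. The pads swing forward as they close: fully open they stand 13 mm farther back than shut.
Start: joints at [-0.043, 0.468, -0.012, 1.603, 0.006, 1.071, -0.056], TCP at [0.65, -0, 0.21] pointing down, gripper open.
Joint ranges: [-2.53, 2.53], [-0.31, 2.02], [-1.57, 1.55], [0.28, 2.44], [-1.29, 4.43], [0.15, 1.84], [-2.92, 2.92]. Speed limits (rad/s): [2.57, 2.57, 3.14, 3.14, 3.14, 3.14, 3.14].

INTERFACE

Orientations are given as a unit quaternion [w, x, y, z].
In Python, from workcell import robot gives the robot as it stands. The module is installed in compiled form; this text tells all that it offers.
- The arm moves only by the tool servo_tool, never from a script. Its argument "steps" is a list of rows, each an object with "delta_pos": the shift along the tool's x, y, z in mm, a list of three; "roll": the turn about the tool's z in degrees; "gripper": the finger opening in mm, from 0 to 85.4. A call has 1 to 5 rows; each row shifts and turns the pose as measured when the row begins, along the tool's axes as they then stand; what a row does not reach is not made up. A row lasts 1/10 s, in which the tool goes at most 50 mm and 8.59 degrees, less where a joint would pass 70% of its speed; a pose out of reach is approached as far as the arm can. A call is refused whole if a number of a shift passes 50 or a number of a turn 8.59, either way. A call with a gripper value outside its range is refused whole. The fingers move at their own pace and stop on an object; the grip force is fixed at half the most. Time passes only in rows, so rows that do not move let the fingers close. It gives the time, the measured TCP pose, the force and the opening at its end, in the units of the state.
- robot.sense(): the state, without advancing time (a new reading comes with each control period).
- robot.read_camera(name): name is "scene" or "side" or "wrist"; returns the picture (480x640x3 uint8, red, green, blue); there is no depth.
- robot.camera_info(name): a dict with "K" (3x3 intrinsics, pixels), "extrinsics" (4x4, takes a point from world to camera coordinates). Camera axes: x right, y down, z forward; pixel columns grow to the right and rows downward; lengths in m; the calibration is good to about 2 mm. A picture is of the moment at which its call begins: read the wrist's pose just before it. camera_info takes no time and is no camera call; for the wrist camera it gives the pose at the moment of the call.
- robot.close_job(): hands the job in, once; it reports no verdict.
The state is a dict: "time": time; "joints": joint angles; "joint_vel": joint speeds; "tau": joint torques, N m; "tcp_pos": TCP position; "ee_rot": TCP orientation; "wrist_force": force on the tool from outside, world axes, zero at the start; "moment": the same for the moment, N m; "opening": opening from 0.0 (shut) to 1.0 (fully open).
Only numpy, scipy, OpenCV 4.12 (cv2) and the standard library are available. Lean on these libraries where they do the work, as an engineer would, in place of code of your own. Each camera call takes 0.05 s, during which the arm holds its last target.

TASK

Put the two plain rectangular welding magnets that stand on the bench back on the low shelf: draw the sliding follower back by its knob, stand them upright in one straight row beside the two already there, plate to plate with their narrow backs close up to the guide rod, then slide the follower up again so that all four are held side by side between it and the fixed end plate with no gaps. Knock no magnet over and leave the other things on the bench where they are.

Things in the scene. Friction and masses are not known exactly. Their poses are not given: they have to be found in the camera images.
- rack: low shelf of grey bent sheet, screwed to the bench: 110 mm deep (its x; +x is its back), 250 mm long (its y; 290 mm over the feet), shelf surface at z = 60 mm. Origin on the bench under its middle. At its +y (left) end a fixed end plate, 66 mm high: inner face at y = +100 mm, x -35 to +41 mm. Front open. The tube and file under it belong there.
- row_start (a point): point on the shelf at the foot of the end plate's inner face, on the row's centre line (rack 2, 100, 60 mm); the row grows from here to rack -y. A 10 mm steel guide rod runs along the back at rack x = +30 mm, its top 17 mm above the shelf; a magnet whose narrow back touches it has its centre at rack x = +2 mm.
- follower (a joint): sliding follower, in m: a dark upright plate, 66 mm deep, top 50 mm above the shelf, with a boss on the guide rod; slides along rack y, stays where left (4 N to move it). The gap from end plate to its face is 48 mm + this value, which grows as it is drawn to rack -y; range -0.040 to 0.115. Four magnets fill 85 mm (value 0.037).
- knob (a point): centre of the grip of the follower's upright black knob: 18 mm diameter, 28 mm high (14 mm up and down from here), 74.5 mm above the shelf, 24 mm from the follower's face (to rack -y), at rack x = -2 mm. The follower's flat top flange is 25 mm below this point.
- row_magnet_1_center (a point): plain steel welding magnet, two bright plates screwed on an orange-edged core: a block 21 mm thick (its x, across the plates; small screw heads), 46 mm wide (its y), 66 mm tall (its z), 0.26 kg. This point is its centre, 33 mm above its underside. Already in the row, next to the end plate.
- row_magnet_2_center (a point): plain steel welding magnet, two bright plates screwed on an orange-edged core: a block 21 mm thick (its x, across the plates; small screw heads), 46 mm wide (its y), 66 mm tall (its z), 0.26 kg. This point is its centre, 33 mm above its underside. Already in the row, second from the end plate.
- loose_magnet_1_center (a point): plain steel welding magnet, two bright plates screwed on an orange-edged core: a block 21 mm thick (its x, across the plates; small screw heads), 46 mm wide (its y), 66 mm tall (its z), 0.26 kg. This point is its centre, 33 mm above its underside. Stands upright on the bench, to be put in the row; the two loose ones are alike and may go in either order.
- loose_magnet_2_center (a point): plain steel welding magnet, two bright plates screwed on an orange-edged core: a block 21 mm thick (its x, across the plates; small screw heads), 46 mm wide (its y), 66 mm tall (its z), 0.26 kg. This point is its centre, 33 mm above its underside. Stands upright on the bench, to be put in the row.
- v_block_center (a point): bystander: steel V block, 60 x 40 x 34 mm, on the bench; this point is its centre, 17 mm up
- arrow_magnet_center (a point): bystander: red three-cornered arrow magnet standing on edge, 19 mm thick (x), 116 mm long (y), 105 mm tall; this point is 50 mm up
Things that resemble listed ones, but are neither listed nor needed, are in the scene too. Leave any blue look-alike of the part that bears row_magnet_2_center alone.

How it is judged:
By the outcome, as a careful person would: the job done as asked, in the order asked, and still so for the second after the job is handed in, with the robot touching nothing.
It also fails if it takes over 67 s, if anything falls off the work surface, if the arm or the gripper's body presses on something with over 40 N, if the wrist force passes 120 N, or if a joint passes its speed limit or range.

## Working session

There is one attempt and no reset: what is moved stays moved. The work goes in short steps, Python scripts to look and compute and a tool call to move; the robot and the scene stay as the last step left them, time stands still between calls to the robot, and variables do not carry over. Pictures are saved under pics/ and viewed, and the job is handed in when it is done.

Besides the shell and the picture viewer there is one more tool, called after "Call:" by a JSON object that holds its "op" and its "data". servo_tool: Moves the arm, as the interface text tells. Its arguments: {"type":"object","properties":{"steps":{"type":"array"}},"required":["steps"]}

```bash
mkdir -p pics; ls; python3 - <<'E'
from workcell import robot
import cv2
s=robot.sense(); print({k:s[k] for k in('time','tcp_pos','ee_rot','opening','wrist_force')})
for n in('scene','side','wrist'):
    im=robot.read_camera(n); cv2.imwrite(f'pics/{n}0.png',cv2.cvtColor(im,cv2.COLOR_RGB2BGR))
    i=robot.camera_info(n); print(n,i['K'].round(1).tolist() if hasattr(i['K'],'round') else i['K']); print(i['extrinsics'])
E
```

```text
pics
{'time': 0.0, 'tcp_pos': array([ 6.49377146e-01, -7.18774796e-05,  2.09029775e-01]), 'ee_rot': array([-5.88883588e-04,  7.07112306e-01,  7.07100672e-01, -6.92837945e-04]), 'opening': 1.002502867137695, 'wrist_force': array([ 0.57693634,  0.35681299, -0.09166792])}
scene [[623.7, 0.0, 313.9], [0.0, 623.7, 246.1], [0.0, 0.0, 1.0]]
[[-0.49678085 -0.8678583   0.00554529  0.28066431]
 [-0.48470415  0.27214367 -0.83126392  0.38289123]
 [ 0.71991018 -0.41564383 -0.55585028  0.8993338 ]
 [ 0.          0.          0.          1.        ]]
side [[542.3, 0.0, 316.8], [0.0, 542.3, 239.0], [0.0, 0.0, 1.0]]
[[-0.95436246 -0.29743114 -0.02696317  0.54778607]
 [-0.08972633  0.37166896 -0.92401914  0.14930822]
 [ 0.28485344 -0.87942987 -0.38139431  1.05674204]
 [ 0.          0.          0.          1.        ]]
wrist [[371.9, 0.0, 325.2], [0.0, 371.9, 241.7], [0.0, 0.0, 1.0]]
[[ 9.99998140e-01 -8.85370092e-04 -1.71358637e-03 -6.49731345e-01]
 [-3.69714429e-04 -9.59935220e-01  2.80221762e-01 -3.65987867e-02]
 [-1.89303188e-03 -2.80220608e-01 -9.59933762e-01  3.78961289e-01]
 [ 0.00000000e+00  0.00000000e+00  0.00000000e+00  1.00000000e+00]]
```

View pics/scene0.png

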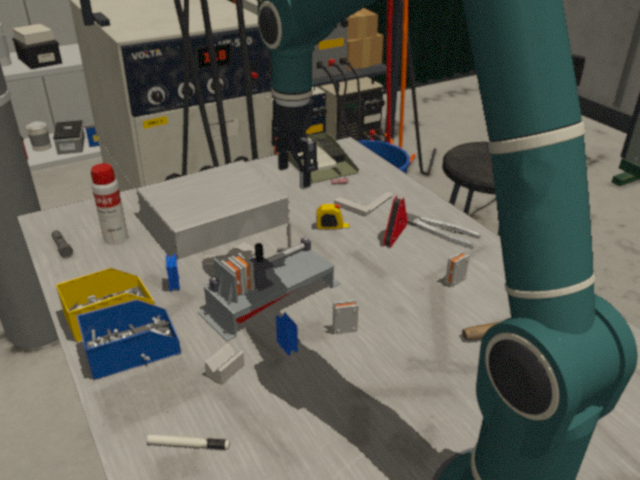

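View pics/side0.png

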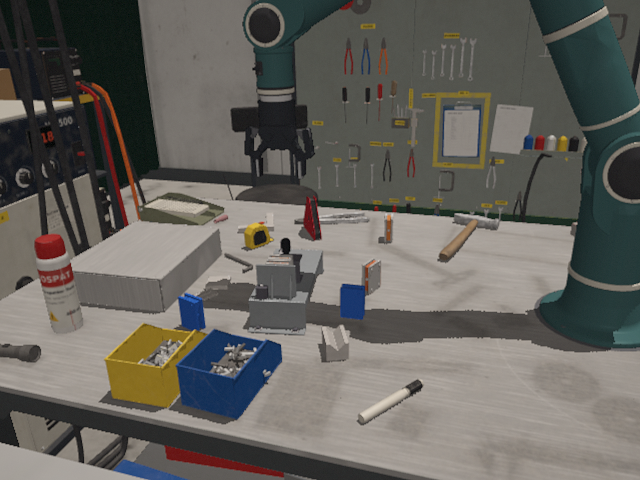

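View pics/wrist0.png

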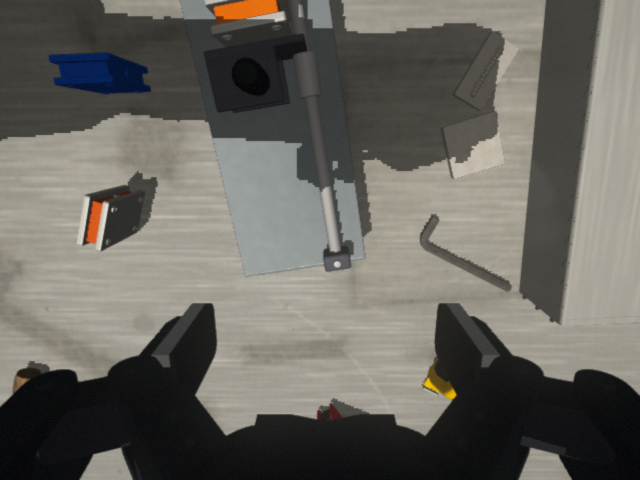

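```bash
cat > h.py <<'E'
import numpy as np, cv2
from workcell import robot
def ray(i,uv):
    K=np.array(i['K']);E=np.array(i['extrinsics']);R,t=E[:3,:3],E[:3,3]
    d=R.T@np.linalg.inv(K)@np.array([uv[0],uv[1],1.]);c=-R.T@t
    return c,d
def onz(i,uv,z):
    c,d=ray(i,uv);return (c+d*(z-c[2])/d[2])
def proj(i,p):
    K=np.array(i['K']);E=np.array(i['extrinsics']);q=E[:3,:3]@np.array(p)+E[:3,3];q=K@q;return q[:2]/q[2]
def tri(obs):
    A=np.zeros((3,3));b=np.zeros(3)
    for i,uv in obs:
        c,d=ray(i,uv);d=d/np.linalg.norm(d);P=np.eye(3)-np.outer(d,d);A+=P;b+=P@c
    return np.linalg.solve(A,b)
def crop(im,x0,y0,x1,y1,f,name):
    c=im[y0:y1,x0:x1];cv2.imwrite('pics/'+name,cv2.resize(c,None,fx=f,fy=f,interpolation=cv2.INTER_CUBIC))
E
python3 - <<'E'
from h import *
s=cv2.imread('pics/scene0.png');crop(s,190,220,350,340,5,'s0a.png')
w=cv2.imread('pics/wrist0.png');crop(w,60,0,260,150,4,'w0a.png');crop(w,40,150,200,270,5,'w0b.png')
crop(s,320,230,480,350,5,'s0b.png')
d=cv2.imread('pics/side0.png');crop(d,230,200,410,335,4,'d0a.png')
E
```

```text
(no output)
```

View pics/s0a.png

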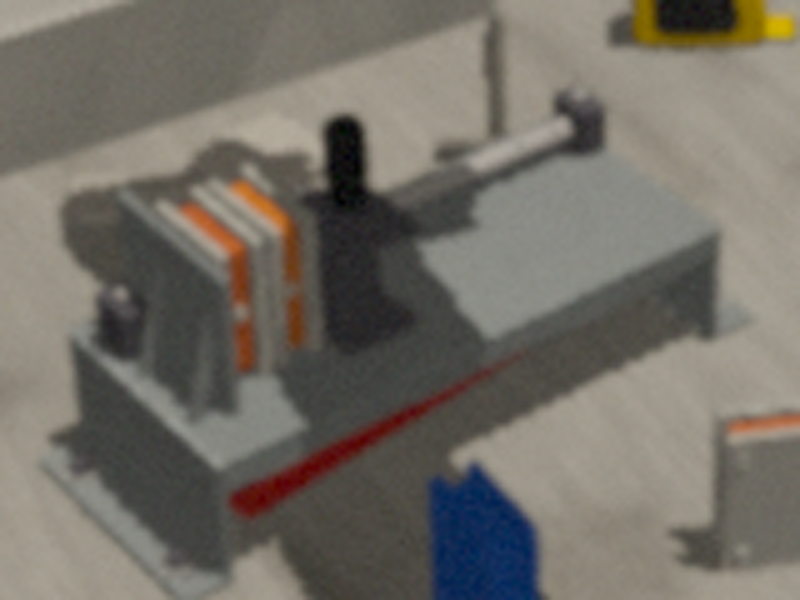

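View pics/s0b.png

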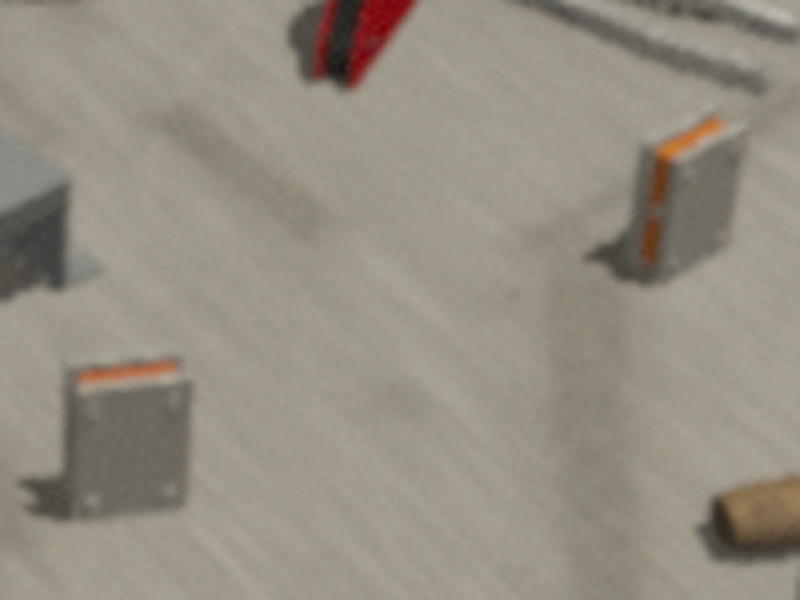

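View pics/w0b.png

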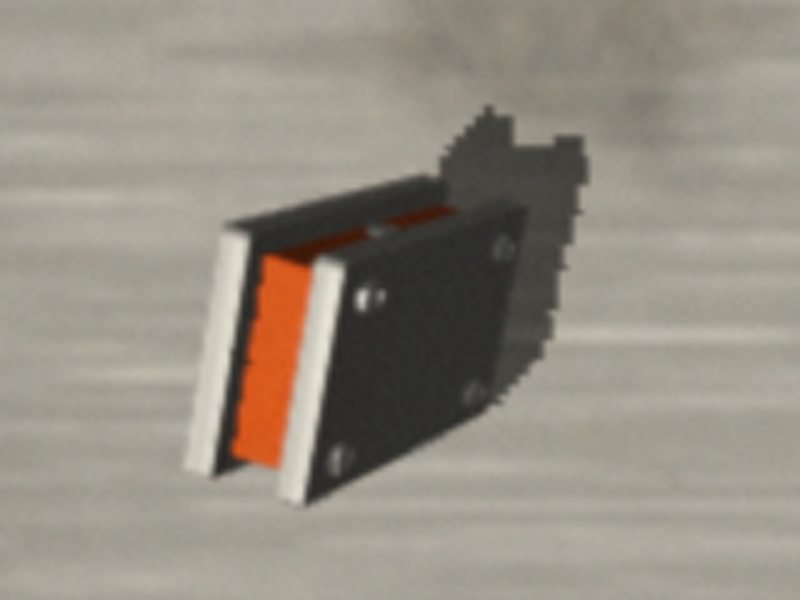

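View pics/d0a.png

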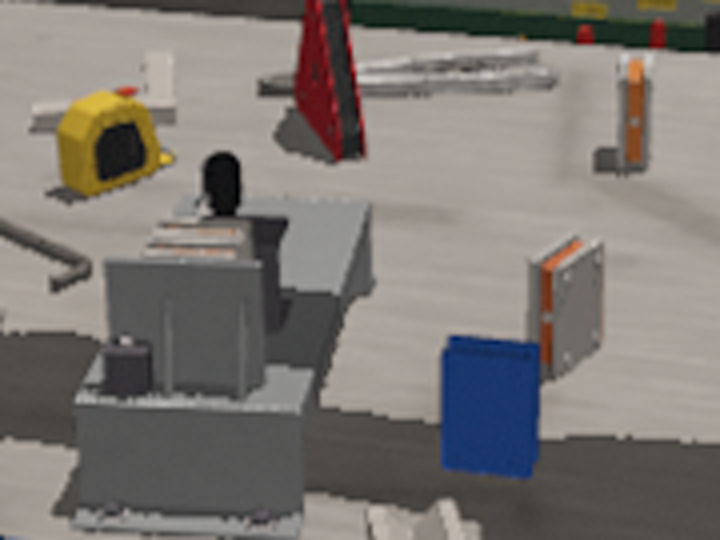

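```bash
python3 - <<'E'
from h import *
w=robot.camera_info('wrist');s=robot.camera_info('scene');d=robot.camera_info('side')
c=lambda x,y,ox,oy,f:(x/f+ox,y/f+oy)
print('mag1 top corners');P=[onz(w,c(*p,40,150,5),.066) for p in[(228,228),(347,262),(430,178),(527,205)]]
for p in P:print(p.round(4))
print(np.mean(P,0).round(4))
print('shelf -y corners',[onz(w,p,.06).round(4) for p in[(245,276),(365,258)]])
print('scene shelf',[onz(s,c(*p,190,220,5),.06).round(4) for p in[(718,235),(222,468),(75,338)]])
print('knob top scene/side',tri([(s,c(345,120,190,220,5)),(d,c(222,154,230,200,4))]).round(4))
print('knob top wrist',onz(w,(250,75),.1485).round(4))
print('mag2 scene top',[onz(s,c(*p,320,230,5),.066).round(4) for p in[(645,147),(665,163),(712,108),(745,125)]])
print('mag1 scene top',[onz(s,c(*p,320,230,5),.066).round(4) for p in[(68,370),(72,395),(180,357),(190,380)]])
print('vb',onz(s,(225,360),.03),'arrow',onz(s,(395,222),.05))
E
```

```text
mag1 top corners
[0.4508 0.0208 0.066 ]
[0.4696 0.0151 0.066 ]
[0.4856 0.0291 0.066 ]
[0.501  0.0246 0.066 ]
[0.4768 0.0224 0.066 ]
shelf -y corners [array([ 0.5775, -0.0531,  0.06  ]), array([ 0.6851, -0.036 ,  0.06  ])]
scene shelf [array([ 0.5696, -0.0494,  0.06  ]), array([0.5328, 0.1907, 0.06  ]), array([0.6347, 0.2092, 0.06  ])]
knob top scene/side [0.6042 0.1013 0.1455]
knob top wrist [0.6082 0.1015 0.1485]
mag2 scene top [array([ 0.467 , -0.2707,  0.066 ]), array([ 0.4538, -0.2704,  0.066 ]), array([ 0.4756, -0.3148,  0.066 ]), array([ 0.4588, -0.3185,  0.066 ])]
mag1 scene top [array([0.4594, 0.0177, 0.066 ]), array([0.446 , 0.0241, 0.066 ]), array([ 0.4451, -0.0237,  0.066 ]), array([ 0.4316, -0.0195,  0.066 ])]
vb [0.4572316  0.24425655 0.03      ] arrow [ 0.66551283 -0.27677116  0.05      ]
```

View pics/w0a.png

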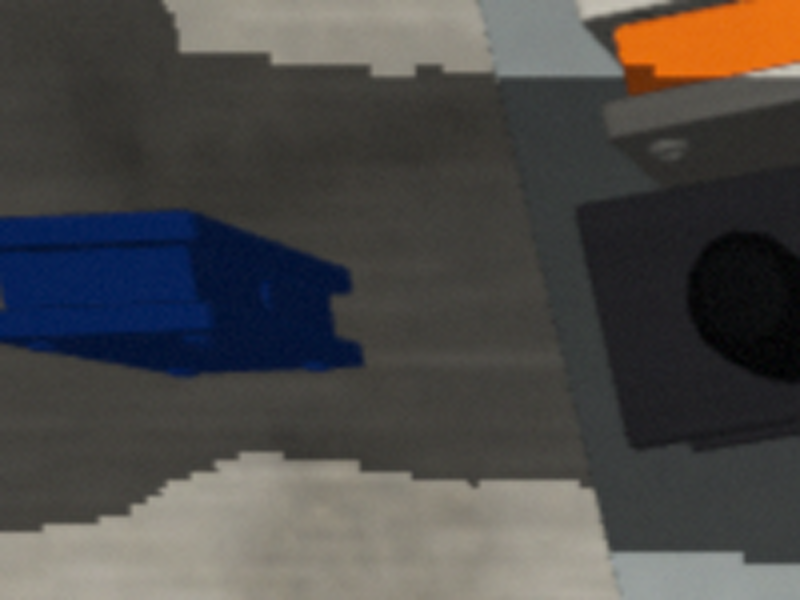

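Call:
{"op": "servo_tool", "data": {"steps": [{"delta_pos": [30, -8, -10], "roll": 0, "gripper": 85}, {"delta_pos": [30, -8, -10], "roll": 0, "gripper": 85}, {"delta_pos": [30, -8, -10], "roll": -4.5, "gripper": 85}, {"delta_pos": [30, -8, -10], "roll": -4.5, "gripper": 85}, {"delta_pos": [0, 0, 0], "roll": 0, "gripper": 85}]}}

```text
time: 0.65
tcp_pos: [0.6128, 0.1221, 0.248]
ee_rot: [-0.002, 0.648, 0.762, -0.003]
wrist_force: [-0.4, 1.3, 0.7]
opening: 0.996
```

```bash
cat >> h.py <<'E'
def snap(n,name):
    i=robot.camera_info(n);im=cv2.cvtColor(robot.read_camera(n),cv2.COLOR_RGB2BGR);cv2.imwrite('pics/'+name+'.png',im)
    import pickle;pickle.dump(i,open('pics/'+name+'.pkl','wb'));return i,im
def load(name):
    import pickle;return pickle.load(open('pics/'+name+'.pkl','rb'))
E
python3 - <<'E'
from h import *
print(robot.sense()['tcp_pos'],robot.sense()['ee_rot'],robot.sense()['time'])
snap('wrist','w1')
E
```

```text
[0.61282144 0.12214001 0.24801298] [-0.00200982  0.64780511  0.76179933 -0.00250557] 0.65
```

View pics/w1.png

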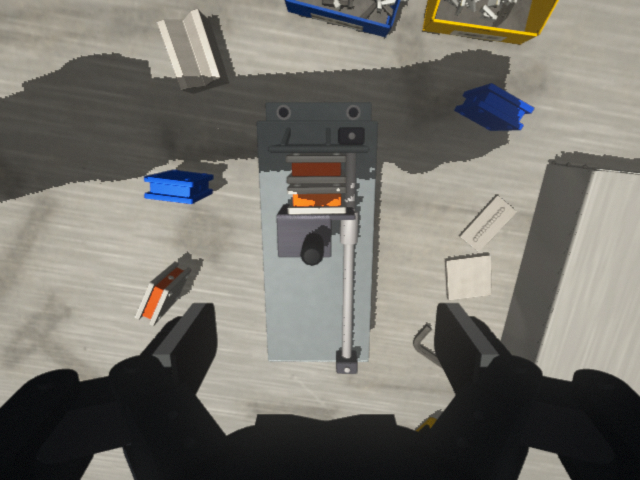

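```bash
python3 - <<'E'
from h import *
im=cv2.imread('pics/w1.png')
crop(im,250,95,390,200,5,'w1a.png');crop(im,250,190,390,300,5,'w1b.png');crop(im,250,290,390,385,5,'w1c.png');crop(im,120,240,220,330,6,'w1d.png')
E
```

```text
(no output)
```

View pics/w1a.png

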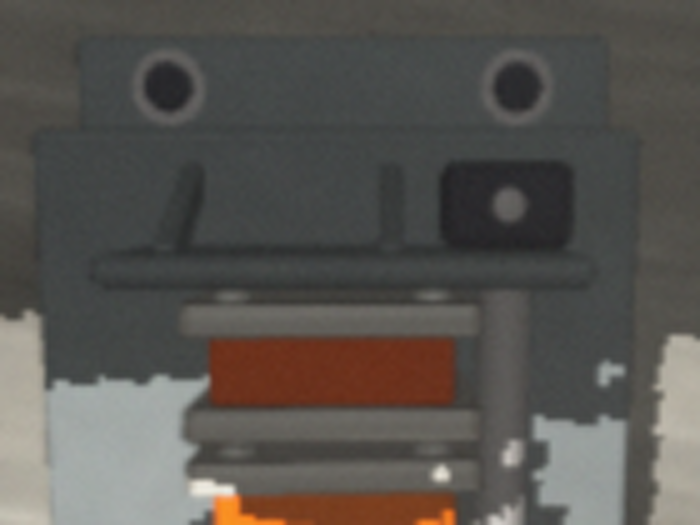

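View pics/w1b.png

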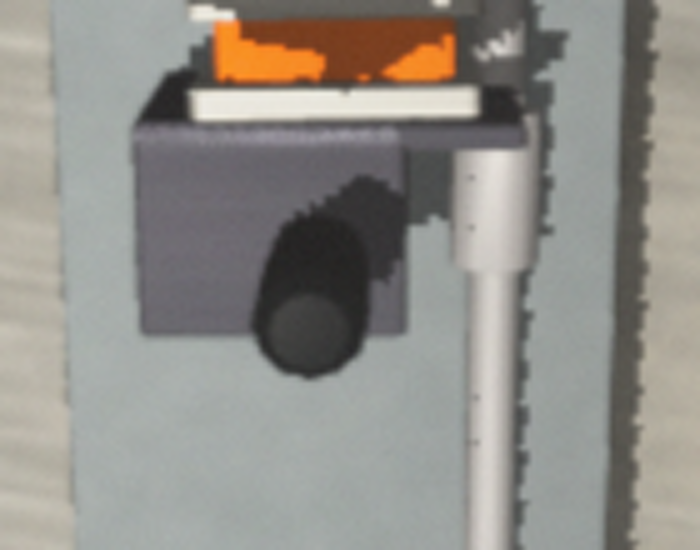

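View pics/w1c.png

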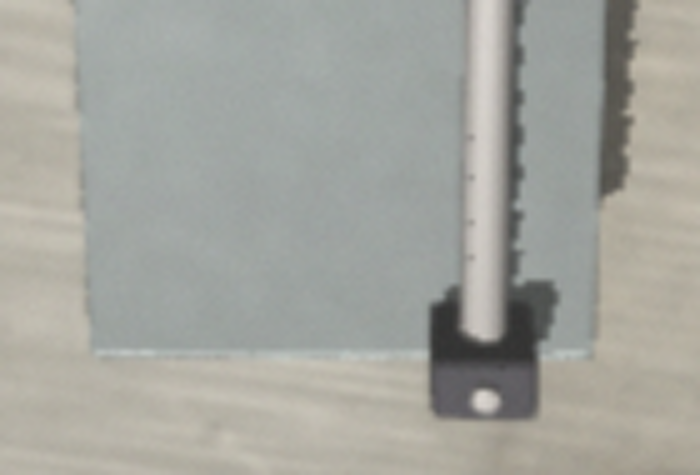

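View pics/w1d.png

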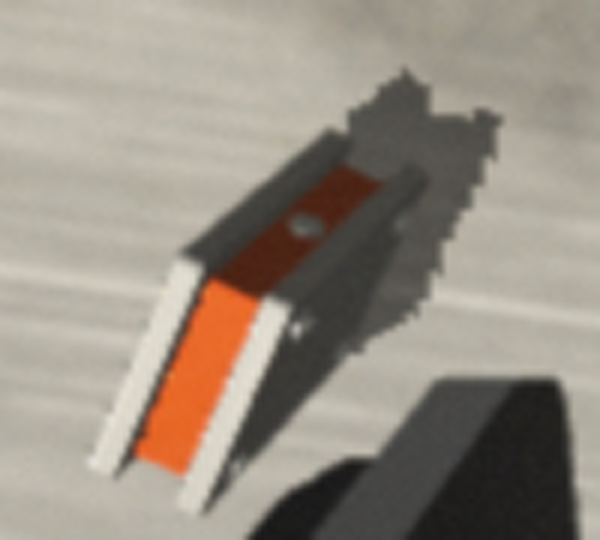

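```bash
python3 - <<'E'
from h import *
i=load('w1')
c=lambda x,y,ox,oy,f:(x/f+ox,y/f+oy)
W=np.array([onz(i,c(*p),.06)[:2] for p in[(37,130,250,95,5),(637,130,250,95,5),(92,353,250,290,5),(593,353,250,290,5)]])
L=np.array([(-55,125),(55,125),(-55,-125),(55,-125)])/1e3
a=W-W.mean(0);z=(a[:,0]+1j*a[:,1]);l=L[:,0]+1j*L[:,1]
r=np.vdot(l,z);yaw=np.angle(r);o=W.mean(0);print('yaw',np.degrees(yaw),'scale',abs(r)/np.vdot(l,l).real,'o',o)
R=np.array([[np.cos(yaw),-np.sin(yaw)],[np.sin(yaw),np.cos(yaw)]])
print('resid mm',((W-o-L@R.T)*1e3).round(1).tolist())
tr=lambda p:((np.array(p[:2])-o)@R*1e3).round(1)
def show(n,p,z):
    w=onz(i,c(*p),z);print(n,w.round(4),'rack',tr(w))
show('knobtop',(308,338,250,190,5),.1485)
show('m1 top L-front',(180,335,250,95,5),.126);show('m1 top R',(478,335,250,95,5),.126);show('m1 outer',(330,305,250,95,5),.126)
show('m2 top nearL',(190,120,250,190,5),.126);show('m2 nearR',(477,120,250,190,5),.126)
show('follower face flange edge L',(135,130,250,190,5),.11);show('foll R',(525,130,250,190,5),.11)
show('fl back',(140,335,250,190,5),.11)
show('endplate L bot edge',(92,285,250,95,5),.126);show('endplate R',(595,285,250,95,5),.126)
show('rod end',(482,335,250,290,5),.072);show('rod',(505,320,250,95,5),.077)
P=[onz(i,c(*p,120,240,6),.066) for p in[(178,258),(90,465),(290,300),(205,515)]]
for p in P:print('mag1',p.round(4))
print(np.mean(P,0).round(4), 'ang',np.degrees(np.arctan2(*((P[0]-P[1]+P[2]-P[3])[1::-1]))), np.linalg.norm(P[0]-P[1]),np.linalg.norm(P[0]-P[2]))
w=robot.camera_info('wrist')
E
```

```text
yaw 9.170521709306056 scale 0.9904516051170326 o [0.61173283 0.07840611]
resid mm [[1.2, -0.9], [-0.7, -1.2], [0.3, 0.9], [-0.8, 1.3]]
knobtop [0.6056 0.1019 0.1485] rack [-2.3 24.2]
m1 top L-front [0.5753 0.1663 0.126 ] rack [-21.9  92.5]
m1 top R [0.6197 0.1735 0.126 ] rack [23.  92.6]
m1 outer [0.597  0.1743 0.126 ] rack [ 0.7 97. ]
m2 top nearL [0.5821 0.1269 0.126 ] rack [-21.5  52.6]
m2 nearR [0.6265 0.1341 0.126 ] rack [23.5 52.7]
follower face flange edge L [0.5721 0.1201 0.11  ] rack [-32.4  47.4]
foll R [0.6359 0.1305 0.11  ] rack [32.2 47.6]
fl back [0.5774 0.0846 0.11  ] rack [-32.9  11.6]
endplate L bot edge [0.5614 0.1714 0.126 ] rack [-34.9  99.9]
endplate R [0.6356 0.1835 0.126 ] rack [40.3 99.9]
rod end [ 0.6586 -0.0268  0.072 ] rack [  29.5 -111.3]
rod [0.6267 0.1736 0.077 ] rack [30.  91.6]
mag1 [0.4498 0.0207 0.066 ]
mag1 [ 0.4359 -0.0205  0.066 ]
mag1 [0.4687 0.0161 0.066 ]
mag1 [ 0.4558 -0.027   0.066 ]
[ 0.4526 -0.0027  0.066 ] ang 72.3788509549072 0.04349515409399094 0.01943631506623684
```

Call:
{"op": "servo_tool", "data": {"steps": [{"delta_pos": [-18.7, -10.3, 20], "roll": 0, "gripper": 50}, {"delta_pos": [0, 0, 35], "roll": 0, "gripper": 50}, {"delta_pos": [0, 0, 35], "roll": 0, "gripper": 50}, {"delta_pos": [0, 0, 22], "roll": 0, "gripper": 50}, {"delta_pos": [0, 0, 0], "roll": 0, "gripper": 50}]}}

```text
time: 1.2
tcp_pos: [0.6062, 0.0935, 0.1326]
ee_rot: [0.001, 0.651, 0.759, -0.004]
wrist_force: [0.1, 0.6, 0.1]
opening: 0.584
```

```bash
cat >> h.py <<'E'
yaw=np.radians(9.17);O=np.array([.6117,.0784]);RR=np.array([[np.cos(yaw),-np.sin(yaw)],[np.sin(yaw),np.cos(yaw)]])
def torack(p): return (np.array(p[:2])-O)@RR*1e3
def fromrack(p): return O+RR@np.array(p[:2])/1e3
def st():
    from scipy.spatial.transform import Rotation as Ro
    s=robot.sense();q=s['ee_rot'];M=Ro.from_quat([q[1],q[2],q[3],q[0]]).as_matrix()
    print('t',round(s['time'],2),'tcp',s['tcp_pos'].round(4),'rack',torack(s['tcp_pos']).round(1),'toolx yaw-90',np.degrees(np.arctan2(M[1,0],M[0,0])).round(2)-90,'F',s['wrist_force'].round(1),'op',round(s['opening']*85.4,1),'q7',s['joints'][6].round(3),'tilt',M[:2,2].round(4))
    return s,M
def delta(target,M,tcp): return (M.T@(np.array(target)-tcp)*1e3).round(1)
E
python3 - <<'E'
from h import *
st();snap('wrist','w2');snap('side','d2')
im=cv2.imread('pics/d2.png');crop(im,180,150,380,300,4,'d2a.png')
E
```

```text
t 1.2 tcp [0.6062 0.0935 0.1326] rack [-3.  15.8] toolx yaw-90 8.819999999999993 F [0.1 0.6 0.1] op 49.9 q7 -0.096 tilt [-0.0041 -0.007 ]
```

View pics/w2.png

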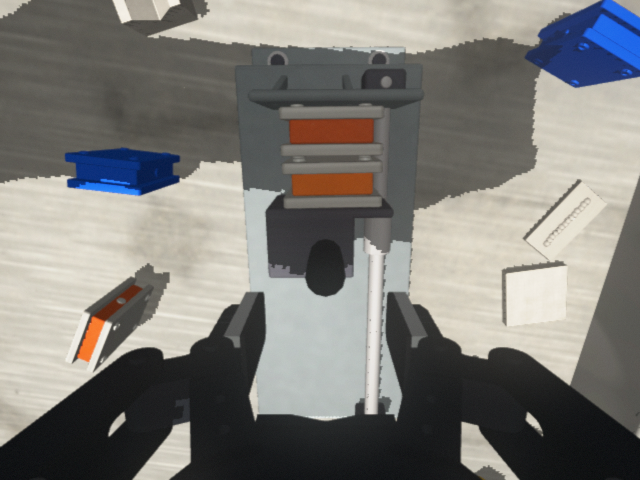

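View pics/d2a.png

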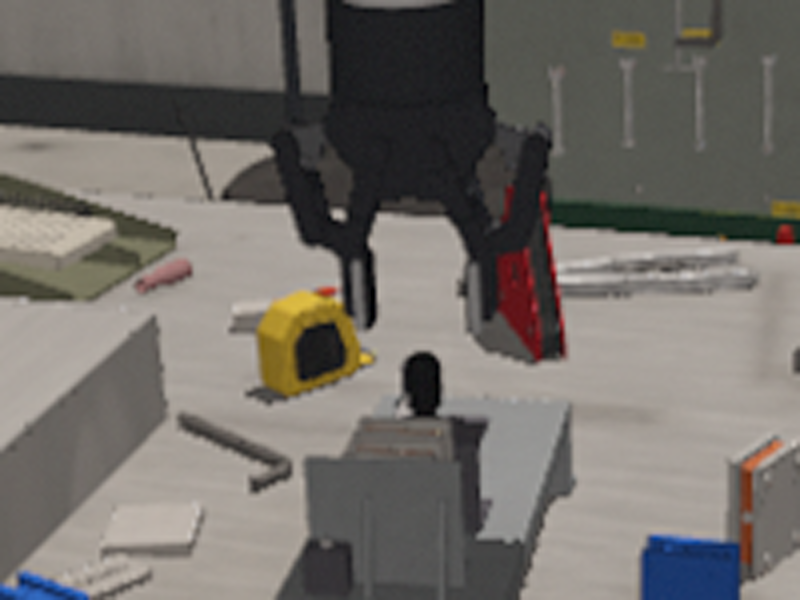

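```bash
python3 - <<'E'
from h import *
s,M=st();i=load('w2')
print('knob top',torack(onz(i,(325,281),.1485)))
t=[*fromrack((-2.2,24.3)),.118];print(delta(t,M,s['tcp_pos']))
E
```

```text
t 1.3 tcp [0.6085 0.0942 0.1359] rack [-0.6 16.1] toolx yaw-90 8.829999999999998 F [ 1.2  0.3 -0.2] op 49.8 q7 -0.096 tilt [ 0.0014 -0.0057]
knob top [-2.44633827 25.78016907]
[ 8.3 -1.7 17.8]
```

Call:
{"op": "servo_tool", "data": {"steps": [{"delta_pos": [8.5, -1.7, 0], "roll": 0, "gripper": 50}, {"delta_pos": [0, 0, 9], "roll": 0, "gripper": 50}, {"delta_pos": [0, 0, 9], "roll": 0, "gripper": 50}]}}

```text
time: 1.6
tcp_pos: [0.6091, 0.1035, 0.1223]
ee_rot: [0.005, 0.651, 0.759, 0.002]
wrist_force: [0.7, -2.0, -1.1]
opening: 0.586
```

```bash
python3 - <<'E'
from h import *
s,M=st()
t=[*fromrack((-2.3,25)),.118];print(delta(t,M,s['tcp_pos']))
E
```

```text
t 1.6 tcp [0.6091 0.1035 0.1223] rack [ 1.4 25.2] toolx yaw-90 8.799999999999997 F [ 0.7 -2.  -1.1] op 50.0 q7 -0.114 tilt [ 0.0107 -0.0038]
[-0.2 -3.8  4.2]
```

Call:
{"op": "servo_tool", "data": {"steps": [{"delta_pos": [0, -3, 4], "roll": 0, "gripper": 50}, {"delta_pos": [0, 0, 0], "roll": 0, "gripper": 50}, {"delta_pos": [0, 0, 0], "roll": 0, "gripper": 50}]}}

```text
time: 1.9
tcp_pos: [0.6054, 0.1032, 0.1171]
ee_rot: [0.005, 0.65, 0.76, 0.002]
wrist_force: [0.1, -0.4, 0.9]
opening: 0.59
```

```bash
python3 - <<'E'
from h import *
s,M=st()
t=[*fromrack((-2.3,25)),.118];print(delta(t,M,s['tcp_pos']))
i,im=snap('wrist','w3');st()
E
```

```text
t 1.9 tcp [0.6054 0.1032 0.1171] rack [-2.3 25.5] toolx yaw-90 8.840000000000003 F [ 0.1 -0.4  0.9] op 50.4 q7 -0.116 tilt [ 0.0097 -0.0041]
[-0.5  0.  -0.9]
t 1.95 tcp [0.6053 0.1032 0.1171] rack [-2.3 25.5] toolx yaw-90 8.840000000000003 F [-0.6  0.1  0.9] op 50.5 q7 -0.116 tilt [ 0.0096 -0.0041]
```

View pics/w3.png

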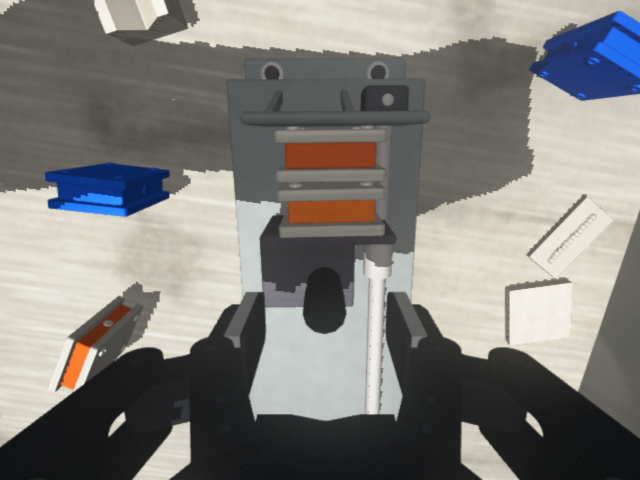

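Call:
{"op": "servo_tool", "data": {"steps": [{"delta_pos": [0, 0, 0], "roll": 0, "gripper": 10}, {"delta_pos": [0, 0, 0], "roll": 0, "gripper": 10}, {"delta_pos": [0, 0, 0], "roll": 0, "gripper": 10}, {"delta_pos": [0, 0, 0], "roll": 0, "gripper": 10}, {"delta_pos": [0, 0, 0], "roll": 0, "gripper": 10}]}}

```text
time: 2.45
tcp_pos: [0.605, 0.1029, 0.1178]
ee_rot: [0.005, 0.651, 0.759, 0.001]
wrist_force: [-1.3, 0.9, 0.5]
opening: 0.171
```

```bash
python3 - <<'E'
from h import *
st()
i,im=snap('wrist','w4')
E
```

```text
t 2.45 tcp [0.605  0.1029 0.1178] rack [-2.7 25.3] toolx yaw-90 8.810000000000002 F [-1.3  0.9  0.5] op 14.6 q7 -0.116 tilt [ 0.0089 -0.0043]
```

View pics/w4.png

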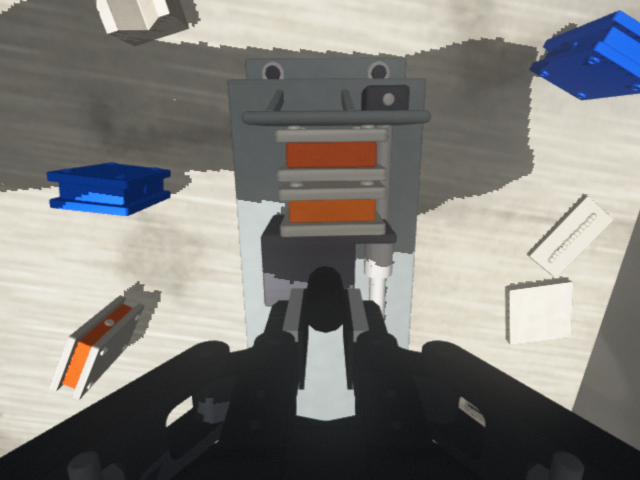

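Call:
{"op": "servo_tool", "data": {"steps": [{"delta_pos": [-12, 0, 0], "roll": 0, "gripper": 10}, {"delta_pos": [-20, 0, 0], "roll": 0, "gripper": 10}, {"delta_pos": [-20, 0, 0], "roll": 0, "gripper": 10}, {"delta_pos": [-20, 0, 0], "roll": 0, "gripper": 10}, {"delta_pos": [-15, 0, 0], "roll": 0, "gripper": 10}]}}

```text
time: 3.0
tcp_pos: [0.6168, 0.0298, 0.1178]
ee_rot: [-0.002, 0.646, 0.763, 0.007]
wrist_force: [-3.1, 4.7, 1.8]
opening: 0.169
```

```bash
python3 - <<'E'
from h import *
s,M=st()
t=[*fromrack((-2.5,-75)),.118];print(delta(t,M,s['tcp_pos']))
E
```

```text
t 3.0 tcp [0.6168 0.0298 0.1178] rack [ -2.7 -48.8] toolx yaw-90 9.5 F [-3.1  4.7  1.8] op 14.4 q7 0.041 tilt [0.006 0.012]
[-26.2   0.1  -0.5]
```

Call:
{"op": "servo_tool", "data": {"steps": [{"delta_pos": [-13, 0, 0], "roll": 0, "gripper": 10}, {"delta_pos": [-12, 0, 0], "roll": 0, "gripper": 10}, {"delta_pos": [0, 0, 0], "roll": 0, "gripper": 10}, {"delta_pos": [0, 0, 0], "roll": 0, "gripper": 10}]}}

```text
time: 3.4
tcp_pos: [0.621, 0.0037, 0.1178]
ee_rot: [-0.002, 0.647, 0.763, 0.007]
wrist_force: [-1.8, 4.3, 0.9]
opening: 0.171
```

```bash
python3 - <<'E'
from h import *
st()
i,im=snap('wrist','w5')
E
```

```text
t 3.4 tcp [0.621  0.0037 0.1178] rack [ -2.7 -75.2] toolx yaw-90 9.400000000000006 F [-1.8  4.3  0.9] op 14.6 q7 0.087 tilt [0.0056 0.0142]
```

View pics/w5.png

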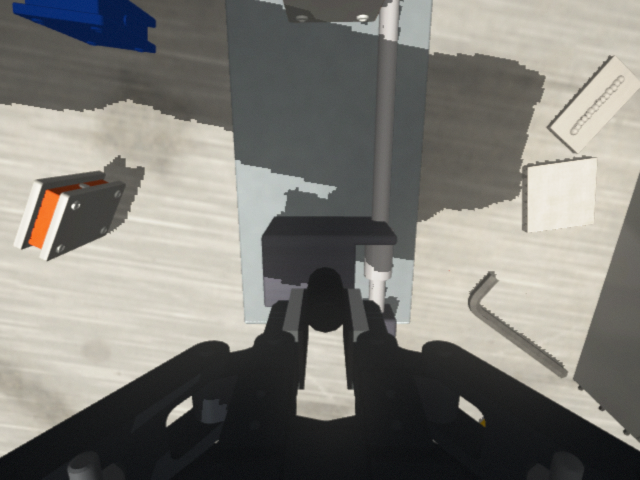

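```bash
cat >> h.py <<'E'
def plan(target,yaw_x,n):
    """rows from now to target TCP, tool-x yaw in deg"""
    s,M=st();p=s['tcp_pos'];y0=np.degrees(np.arctan2(M[1,0],M[0,0]));dy=(yaw_x-y0+180)%360-180
    for k in range(n):
        a=np.radians(y0+dy*k/n);Rz=np.array([[np.cos(a),np.sin(a),0],[np.sin(a),-np.cos(a),0],[0,0,-1]])
        print((Rz.T@((np.array(target)-p)/n)*1e3).round(1).tolist(),'roll',round(-dy/n,2))
E
python3 - <<'E'
from h import *
plan([.4526,-.0027,.2],163,8)
E
```

```text
t 3.45 tcp [0.621  0.0037 0.1178] rack [ -2.7 -75.2] toolx yaw-90 9.420000000000002 F [-1.5  1.3  1. ] op 14.5 q7 0.087 tilt [0.0056 0.014 ]
[2.6, -20.9, -10.3] roll -7.95
[5.5, -20.3, -10.3] roll -7.95
[8.3, -19.4, -10.3] roll -7.95
[10.9, -18.0, -10.3] roll -7.95
[13.3, -16.4, -10.3] roll -7.95
[15.4, -14.4, -10.3] roll -7.95
[17.2, -12.1, -10.3] roll -7.95
[18.7, -9.6, -10.3] roll -7.95
```

First release and rise.

Call:
{"op": "servo_tool", "data": {"steps": [{"delta_pos": [0, 0, 0], "roll": 0, "gripper": 45}, {"delta_pos": [0, 0, 0], "roll": 0, "gripper": 45}, {"delta_pos": [0, 0, -25], "roll": 0, "gripper": 60}, {"delta_pos": [0, 0, -35], "roll": 0, "gripper": 80}, {"delta_pos": [0, 0, -25], "roll": 0, "gripper": 80}]}}

```text
time: 3.95
tcp_pos: [0.6183, 0.0026, 0.2001]
ee_rot: [-0.005, 0.646, 0.764, 0.004]
wrist_force: [0.5, -0.4, 0.6]
opening: 0.934
```

Call:
{"op": "servo_tool", "data": {"steps": [{"delta_pos": [3, -24, 0], "roll": -8.5, "gripper": 80}, {"delta_pos": [7, -24, 0], "roll": -8.5, "gripper": 80}, {"delta_pos": [10, -22, 0], "roll": -8.5, "gripper": 80}, {"delta_pos": [14, -20, 0], "roll": -8.5, "gripper": 80}, {"delta_pos": [17, -17, 0], "roll": -8.5, "gripper": 80}]}}

```text
time: 4.45
tcp_pos: [0.4994, -0.0001, 0.2048]
ee_rot: [0.005, 0.319, 0.948, 0.006]
wrist_force: [0.2, 0.0, 0.7]
opening: 0.934
```

```bash
python3 - <<'E'
from h import *
plan([.4526,-.0027,.2],163,4)
E
```

```text
t 4.45 tcp [ 4.994e-01 -1.000e-04  2.048e-01] rack [-123.4  -59.6] toolx yaw-90 52.80000000000001 F [0.2 0.  0.7] op 79.7 q7 0.806 tilt [0.0125 0.0089]
[8.9, -7.6, 1.2] roll -5.05
[9.6, -6.8, 1.2] roll -5.05
[10.1, -5.9, 1.2] roll -5.05
[10.6, -5.0, 1.2] roll -5.05
```

Call:
{"op": "servo_tool", "data": {"steps": [{"delta_pos": [8, -7, 3], "roll": -5.5, "gripper": 80}, {"delta_pos": [8, -6, 3], "roll": -5.5, "gripper": 80}, {"delta_pos": [8, -5, 3], "roll": -5.5, "gripper": 80}, {"delta_pos": [3, -2, 0], "roll": -2, "gripper": 80}, {"delta_pos": [0, 0, 0], "roll": 0, "gripper": 80}]}}

```text
time: 4.95
tcp_pos: [0.4626, -0.0041, 0.1964]
ee_rot: [0.007, 0.153, 0.988, 0.004]
wrist_force: [-0.1, -0.5, 0.7]
opening: 0.938
```

```bash
python3 - <<'E'
from h import *
plan([.4526,-.0027,.2],163,1)
snap('wrist','w6');st()
E
```

```text
t 4.95 tcp [ 0.4626 -0.0041  0.1964] rack [-160.3  -57.7] toolx yaw-90 72.38999999999999 F [-0.1 -0.5  0.7] op 80.1 q7 1.148 tilt [0.0161 0.0059]
[9.9, -1.7, -3.6] roll -0.61
t 5.0 tcp [ 0.4628 -0.004   0.1964] rack [-160.1  -57.6] toolx yaw-90 72.35 F [ 0.1  1.  -0.1] op 80.0 q7 1.147 tilt [0.0162 0.006 ]
```

View pics/w6.png

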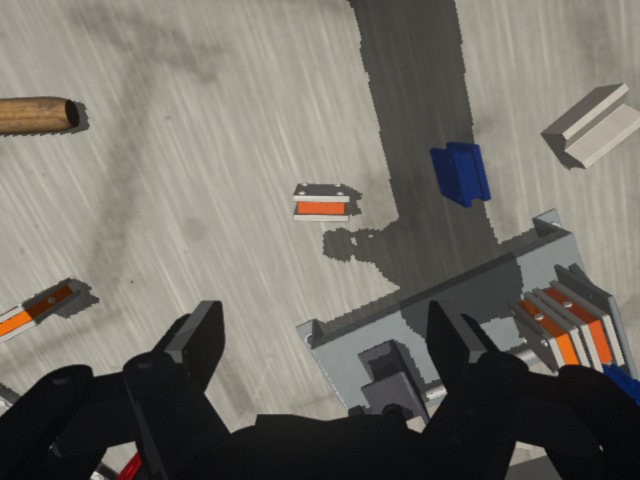

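```bash
python3 - <<'E'
from h import *
im=cv2.imread('pics/w6.png')
crop(im,280,170,380,240,8,'w6a.png');crop(im,0,260,110,350,7,'w6b.png')
E
```

```text
(no output)
```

View pics/w6a.png

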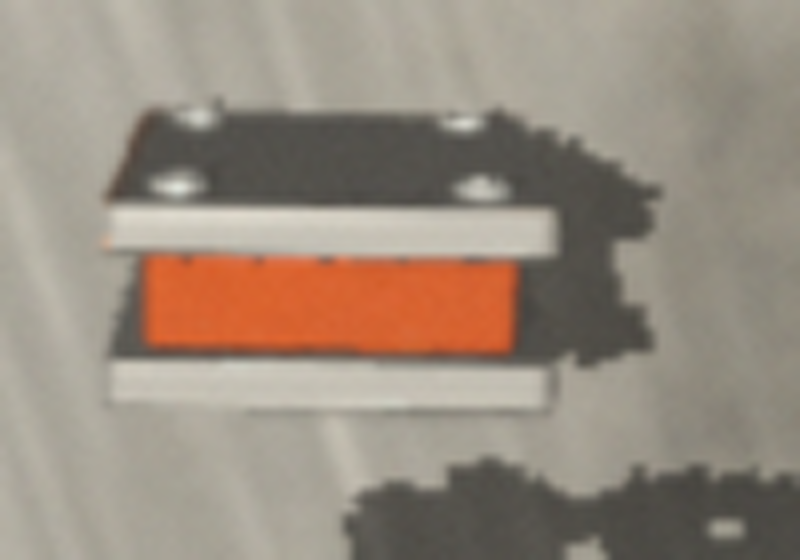

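View pics/w6b.png

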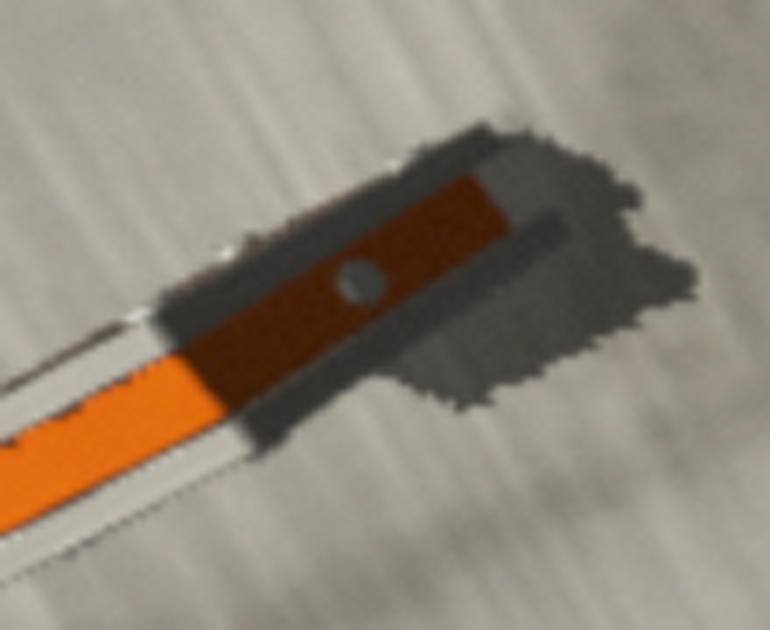

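```bash
python3 - <<'E'
from h import *
i=load('w6')
P=np.array([onz(i,(x/8+280,y/8+170),.066)[:2] for x,y in[(107,205),(557,207),(109,408),(551,410)]])
print(P.round(4).tolist(),P.mean(0).round(4))
d=(P[1]-P[0]+P[3]-P[2]);print(np.degrees(np.arctan2(d[1],d[0])),np.linalg.norm(P[1]-P[0]),np.linalg.norm(P[2]-P[0]))
c=P.mean(0)
plan([*c,.12],np.degrees(np.arctan2(d[1],d[0]))+90,2)
E
```

```text
[[0.4351, -0.021], [0.4489, 0.0215], [0.4547, -0.0275], [0.4686, 0.015]] [ 0.4518 -0.003 ]
71.97370509469779 0.044669619206556606 0.020704438143632136
t 5.0 tcp [ 0.4628 -0.004   0.1964] rack [-160.1  -57.6] toolx yaw-90 72.35 F [ 0.1  1.  -0.1] op 80.0 q7 1.147 tilt [0.0162 0.006 ]
[5.4, -1.2, 38.2] roll 0.19
[5.4, -1.2, 38.2] roll 0.19
```

Call:
{"op": "servo_tool", "data": {"steps": [{"delta_pos": [5, -1, 36], "roll": 0, "gripper": 80}, {"delta_pos": [5, -1, 36], "roll": 0, "gripper": 80}, {"delta_pos": [0, 0, 10], "roll": 0, "gripper": 80}, {"delta_pos": [0, 0, 0], "roll": 0, "gripper": 80}]}}

```text
time: 5.4
tcp_pos: [0.4585, -0.0021, 0.1145]
ee_rot: [0.012, 0.155, 0.988, 0.005]
wrist_force: [0.0, -0.6, -0.1]
opening: 0.938
```

```bash
python3 - <<'E'
from h import *
s,M=st();print(delta([.4518,-.003,.033],M,s['tcp_pos']))
snap('wrist','w7')
E
```

```text
t 5.4 tcp [ 0.4585 -0.0021  0.1145] rack [-164.  -55.] toolx yaw-90 72.18 F [ 0.  -0.6 -0.1] op 80.1 q7 1.087 tilt [0.0243 0.0056]
[ 7.9 -4.  81.3]
```

View pics/w7.png

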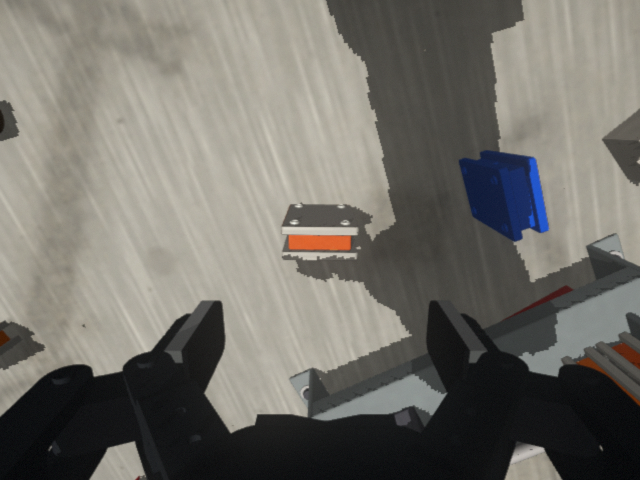

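Call:
{"op": "servo_tool", "data": {"steps": [{"delta_pos": [4, -2, 20], "roll": 0, "gripper": 80}, {"delta_pos": [4, -2, 25], "roll": 0, "gripper": 80}, {"delta_pos": [0, 0, 15], "roll": 0, "gripper": 80}, {"delta_pos": [0, 0, 0], "roll": 0, "gripper": 80}]}}

```text
time: 5.85
tcp_pos: [0.4594, -0.0031, 0.0596]
ee_rot: [0.019, 0.156, 0.988, 0.006]
wrist_force: [-0.0, 0.5, -0.3]
opening: 0.935
```

```bash
python3 - <<'E'
from h import *
s,M=st();print(delta([.4518,-.003,.033],M,s['tcp_pos']))
snap('wrist','w8')
E
```

```text
t 5.85 tcp [ 0.4594 -0.0031  0.0596] rack [-163.3  -56.2] toolx yaw-90 72.07 F [-0.   0.5 -0.3] op 79.8 q7 1.039 tilt [0.039 0.005]
[ 8.2 -2.7 26.3]
```

View pics/w8.png

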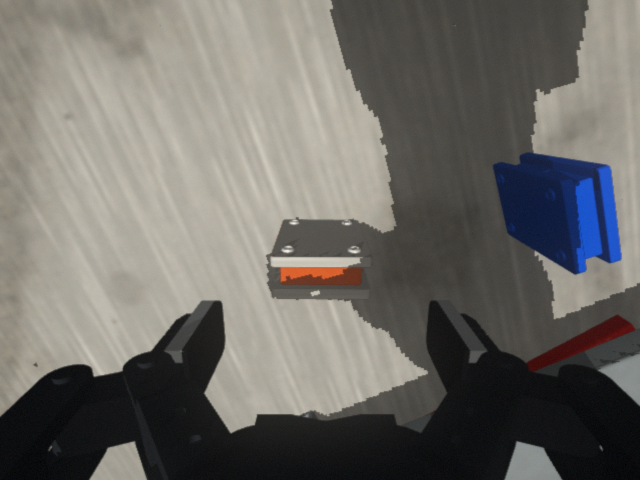

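Call:
{"op": "servo_tool", "data": {"steps": [{"delta_pos": [4, -1.5, -20], "roll": 0, "gripper": 80}, {"delta_pos": [4, -1, -20], "roll": 0, "gripper": 80}]}}

```text
time: 6.1
tcp_pos: [0.451, -0.0029, 0.102]
ee_rot: [0.019, 0.156, 0.988, 0.006]
wrist_force: [0.5, 0.3, -0.1]
opening: 0.935
```

```bash
python3 - <<'E'
from h import *
s,M=st();robot.read_camera('wrist');s,M=st();robot.read_camera('wrist');s,M=st();print(delta([.4518,-.003,.033],M,s['tcp_pos']))
E
```

```text
t 6.1 tcp [ 0.451  -0.0029  0.102 ] rack [-171.6  -54.7] toolx yaw-90 72.07 F [ 0.5  0.3 -0.1] op 79.9 q7 1.075 tilt [0.0401 0.0054]
t 6.15 tcp [ 0.4523 -0.0028  0.1049] rack [-170.3  -54.7] toolx yaw-90 72.09 F [-0.2 -0.5  2.1] op 80.1 q7 1.075 tilt [0.0448 0.005 ]
t 6.2 tcp [ 0.4528 -0.0029  0.1038] rack [-169.9  -55. ] toolx yaw-90 72.07 F [0.3 0.4 1.8] op 80.3 q7 1.074 tilt [0.0458 0.005 ]
[ 3.9 -1.7 70.7]
```

Call:
{"op": "servo_tool", "data": {"steps": [{"delta_pos": [0, 0, 0], "roll": 0, "gripper": 80}]}}

```text
time: 6.3
tcp_pos: [0.4537, -0.0031, 0.1051]
ee_rot: [0.024, 0.156, 0.987, 0.006]
wrist_force: [0.2, 0.5, -1.3]
opening: 0.937
```

```bash
python3 - <<'E'
from h import *
s,M=st();print(s['joints'].round(3))
E
```

```text
t 6.3 tcp [ 0.4537 -0.0031  0.1051] rack [-169.   -55.3] toolx yaw-90 72.03999999999999 F [ 0.2  0.5 -1.3] op 80.0 q7 1.074 tilt [0.0485 0.0046]
[ 0.167  0.29  -0.264  2.177  0.125  0.638  1.074]
```

Call:
{"op": "servo_tool", "data": {"steps": [{"delta_pos": [0, 0, 20], "roll": 0, "gripper": 80}]}}

```text
time: 6.4
tcp_pos: [0.4576, -0.0031, 0.0875]
ee_rot: [0.027, 0.156, 0.987, 0.006]
wrist_force: [0.9, 0.2, -0.7]
opening: 0.933
```

```bash
python3 - <<'E'
from h import *
s,M=st();robot.read_camera('wrist');s,M=st();print(s['joints'].round(3))
E
```

```text
t 6.4 tcp [ 0.4576 -0.0031  0.0875] rack [-165.1  -55.9] toolx yaw-90 72.02000000000001 F [ 0.9  0.2 -0.7] op 79.7 q7 1.056 tilt [0.0556 0.0044]
t 6.45 tcp [ 0.4548 -0.0032  0.0838] rack [-167.9  -55.5] toolx yaw-90 72.02000000000001 F [-1.7 -0.3 -2.2] op 79.9 q7 1.055 tilt [0.0487 0.0046]
[ 0.155  0.331 -0.253  2.189  0.146  0.587  1.055]
```

Call:
{"op": "servo_tool", "data": {"steps": [{"delta_pos": [0, 0, -40], "roll": 0, "gripper": 80}, {"delta_pos": [0, 0, 0], "roll": 0, "gripper": 80}]}}

```text
time: 6.65
tcp_pos: [0.4516, -0.0031, 0.1229]
ee_rot: [0.021, 0.156, 0.988, 0.006]
wrist_force: [0.9, 0.3, -0.2]
opening: 0.936
```

```bash
python3 - <<'E'
from h import *
s,M=st();robot.read_camera('wrist');s,M=st();robot.read_camera('wrist');s,M=st()
E
```

```text
t 6.65 tcp [ 0.4516 -0.0031  0.1229] rack [-171.1  -55. ] toolx yaw-90 72.03999999999999 F [ 0.9  0.3 -0.2] op 79.9 q7 1.091 tilt [0.0428 0.0054]
t 6.7 tcp [ 0.4496 -0.0034  0.1208] rack [-173.  -55.] toolx yaw-90 72.03 F [-1.3  0.4 -0.1] op 79.8 q7 1.09 tilt [0.0386 0.0052]
t 6.75 tcp [ 0.4489 -0.0035  0.12  ] rack [-173.8  -54.9] toolx yaw-90 72.03 F [ 0.7 -0.2 -0.7] op 80.1 q7 1.09 tilt [0.037  0.0052]
```

Call:
{"op": "servo_tool", "data": {"steps": [{"delta_pos": [0, 0, -50], "roll": 0, "gripper": 80}, {"delta_pos": [0, 0, 0], "roll": 0, "gripper": 80}]}}

```text
time: 6.95
tcp_pos: [0.4456, -0.0037, 0.1684]
ee_rot: [0.015, 0.156, 0.988, 0.005]
wrist_force: [0.4, -0.4, 0.6]
opening: 0.936
```

```bash
python3 - <<'E'
from h import *
robot.read_camera('wrist');robot.read_camera('wrist');s,M=st()
E
```

```text
t 7.05 tcp [ 0.4419 -0.0042  0.1642] rack [-180.8  -54.4] toolx yaw-90 72.02000000000001 F [-0.4  0.2 -0.2] op 80.2 q7 1.128 tilt [0.0221 0.006 ]
```

Call:
{"op": "servo_tool", "data": {"steps": [{"delta_pos": [0, 0, -50], "roll": 0, "gripper": 80}, {"delta_pos": [0, 0, 0], "roll": 0, "gripper": 80}]}}

```text
time: 7.25
tcp_pos: [0.4391, -0.0045, 0.2124]
ee_rot: [0.007, 0.156, 0.988, 0.005]
wrist_force: [0.9, 0.4, -0.7]
opening: 0.935
```

```bash
python3 - <<'E'
from h import *
robot.read_camera('wrist');robot.read_camera('wrist');s,M=st();print(delta([.4518,-.003,.033],M,s['tcp_pos']))
E
```

```text
t 7.35 tcp [ 0.4353 -0.0049  0.208 ] rack [-187.4  -54.1] toolx yaw-90 72.00999999999999 F [-0.4  0.5  0.2] op 80.1 q7 1.159 tilt [0.0066 0.0067]
[-14.3   5.4 175.1]
```

Tilt is nearly cured. Now descend in single rows, each followed by a settle.

Call:
{"op": "servo_tool", "data": {"steps": [{"delta_pos": [-14, 5.4, 40], "roll": 0, "gripper": 80}]}}

```text
time: 7.45
tcp_pos: [0.4528, -0.0041, 0.1703]
ee_rot: [0.007, 0.157, 0.988, 0.004]
wrist_force: [1.9, 1.1, 0.4]
opening: 0.939
```

```bash
python3 - <<'E'
from h import *
robot.read_camera('wrist');robot.read_camera('wrist');s,M=st();print(delta([.4518,-.003,.033],M,s['tcp_pos']))
E
```

```text
t 7.55 tcp [ 0.4474 -0.0038  0.1628] rack [-175.3  -55. ] toolx yaw-90 72.03 F [-1.4 -1.  -0.4] op 80.4 q7 1.126 tilt [-0.0039  0.0076]
[ -4.7   1.4 129.8]
```

Call:
{"op": "servo_tool", "data": {"steps": [{"delta_pos": [0, 0, 48], "roll": 0, "gripper": 80}]}}

```text
time: 7.65
tcp_pos: [0.451, -0.0033, 0.1204]
ee_rot: [0.001, 0.156, 0.988, 0.004]
wrist_force: [0.7, -0.0, -0.4]
opening: 0.934
```

```bash
python3 - <<'E'
from h import *
robot.read_camera('wrist');robot.read_camera('wrist');s,M=st();print(delta([.4518,-.003,.033],M,s['tcp_pos']))
E
```

```text
t 7.75 tcp [ 0.4421 -0.0036  0.1134] rack [-180.5  -53.9] toolx yaw-90 72.06 F [-0.9 -0.   0.8] op 79.7 q7 1.093 tilt [-0.0171  0.0081]
[-10.6   3.3  80.2]
```

Call:
{"op": "servo_tool", "data": {"steps": [{"delta_pos": [-7, 2, 25], "roll": 0, "gripper": 80}, {"delta_pos": [0, 0, 20], "roll": 0, "gripper": 80}]}}

```text
time: 7.95
tcp_pos: [0.4499, -0.0035, 0.0705]
ee_rot: [-0.008, 0.156, 0.988, 0.003]
wrist_force: [0.2, 0.6, 0.5]
opening: 0.933
```

```bash
python3 - <<'E'
from h import *
s,M=st();robot.read_camera('wrist');s,M=st();snap('wrist','w9');s,M=st();print(delta([.4518,-.003,.033],M,s['tcp_pos']))
E
```

```text
t 7.95 tcp [ 0.4499 -0.0035  0.0705] rack [-172.8  -55.1] toolx yaw-90 72.07 F [0.2 0.6 0.5] op 79.7 q7 1.058 tilt [-0.0149  0.0076]
t 8.0 tcp [ 0.4481 -0.0034  0.0685] rack [-174.6  -54.7] toolx yaw-90 72.08000000000001 F [-0.9  0.6 -2. ] op 80.3 q7 1.057 tilt [-0.0186  0.0077]
t 8.05 tcp [ 0.4482 -0.0034  0.0699] rack [-174.4  -54.7] toolx yaw-90 72.09 F [-0.1 -0.1 -0.2] op 80.0 q7 1.058 tilt [-0.0183  0.0077]
[-4.   1.4 36.8]
```

View pics/w9.png

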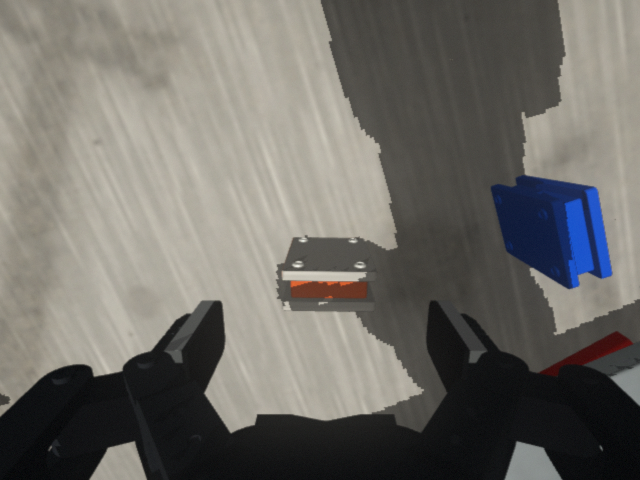

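Call:
{"op": "servo_tool", "data": {"steps": [{"delta_pos": [-4, 1, 18], "roll": 0, "gripper": 80}, {"delta_pos": [0, 0, 18], "roll": 0, "gripper": 80}]}}

```text
time: 8.25
tcp_pos: [0.4551, -0.0035, 0.0385]
ee_rot: [-0.006, 0.156, 0.988, 0.003]
wrist_force: [0.2, -0.7, 0.0]
opening: 0.935
```

```bash
python3 - <<'E'
from h import *
s,M=st();snap('wrist','w10');s,M=st();print(delta([.4518,-.003,.033],M,s['tcp_pos']))
E
```

```text
t 8.25 tcp [ 0.4551 -0.0035  0.0385] rack [-167.7  -55.9] toolx yaw-90 72.08000000000001 F [ 0.2 -0.7  0. ] op 79.9 q7 1.031 tilt [-0.011   0.0069]
t 8.3 tcp [ 0.4535 -0.0035  0.0365] rack [-169.3  -55.7] toolx yaw-90 72.09 F [ 0.1  0.6 -1.3] op 79.8 q7 1.031 tilt [-0.0145  0.0069]
[ 1.7 -0.   3.5]
```

View pics/w10.png

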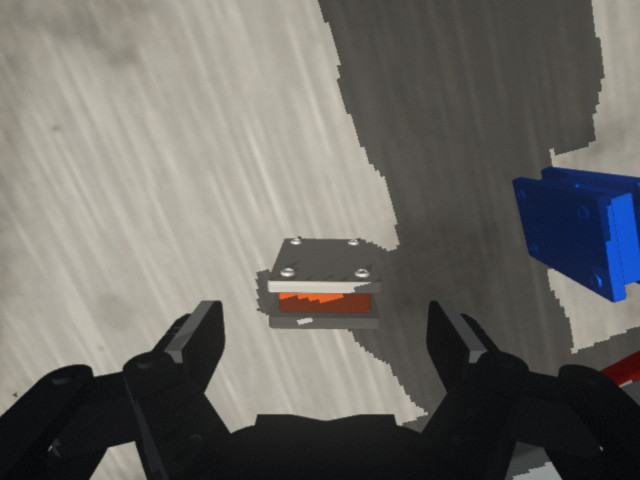

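Call:
{"op": "servo_tool", "data": {"steps": [{"delta_pos": [1.5, 0, 2], "roll": 0, "gripper": 40}, {"delta_pos": [0, 0, 0], "roll": 0, "gripper": 40}, {"delta_pos": [0, 0, 0], "roll": 0, "gripper": 40}, {"delta_pos": [0, 0, 0], "roll": 0, "gripper": 35}, {"delta_pos": [0, 0, 0], "roll": 0, "gripper": 35}]}}

```text
time: 8.8
tcp_pos: [0.4542, -0.0034, 0.0403]
ee_rot: [-0.005, 0.156, 0.988, 0.002]
wrist_force: [-0.2, 0.3, -2.5]
opening: 0.507
```

```bash
python3 - <<'E'
from h import *
s,M=st();snap('wrist','w11');s,M=st();print(delta([.4518,-.003,.033],M,s['tcp_pos']))
E
```

```text
t 8.8 tcp [ 0.4542 -0.0034  0.0403] rack [-168.5  -55.6] toolx yaw-90 72.09 F [-0.2  0.3 -2.5] op 43.3 q7 1.03 tilt [-0.0086  0.0058]
t 8.85 tcp [ 0.4542 -0.0033  0.0402] rack [-168.5  -55.6] toolx yaw-90 72.09 F [-0.3 -0.4 -3.5] op 43.3 q7 1.029 tilt [-0.0088  0.0058]
[ 2.3 -0.4  7.2]
```

View pics/w11.png

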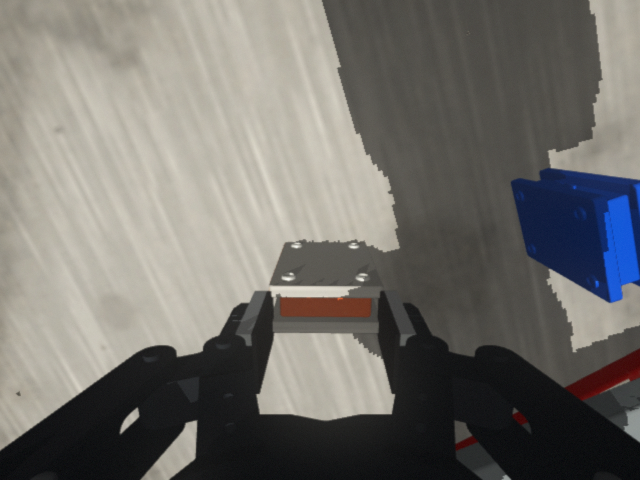

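Call:
{"op": "servo_tool", "data": {"steps": [{"delta_pos": [0, 0, 0], "roll": 0, "gripper": 60}, {"delta_pos": [0, 0, 0], "roll": 0, "gripper": 60}, {"delta_pos": [2, 0, 7], "roll": 0, "gripper": 60}, {"delta_pos": [0, 0, 6], "roll": 0, "gripper": 60}]}}

```text
time: 9.25
tcp_pos: [0.4532, -0.0026, 0.0276]
ee_rot: [-0.003, 0.156, 0.988, 0.002]
wrist_force: [0.2, 0.1, 1.2]
opening: 0.706
```

```bash
python3 - <<'E'
from h import *
s,M=st();robot.read_camera('wrist');s,M=st();print(delta([.4518,-.003,.028],M,s['tcp_pos']))
E
```

```text
t 9.25 tcp [ 0.4532 -0.0026  0.0276] rack [-169.4  -54.7] toolx yaw-90 72.08000000000001 F [0.2 0.1 1.2] op 60.3 q7 1.017 tilt [-0.0061  0.0059]
t 9.3 tcp [ 0.4528 -0.0026  0.0268] rack [-169.8  -54.6] toolx yaw-90 72.08000000000001 F [-0.4 -0.7  0. ] op 59.7 q7 1.016 tilt [-0.0072  0.0059]
[ 0.9 -0.7 -1.2]
```

Call:
{"op": "servo_tool", "data": {"steps": [{"delta_pos": [0, 0, 0], "roll": 0, "gripper": 35}, {"delta_pos": [0, 0, 0], "roll": 0, "gripper": 35}, {"delta_pos": [0, 0, 0], "roll": 0, "gripper": 35}, {"delta_pos": [0, 0, 0], "roll": 0, "gripper": 35}]}}

```text
time: 9.7
tcp_pos: [0.4525, -0.0027, 0.0265]
ee_rot: [-0.005, 0.156, 0.988, 0.002]
wrist_force: [-0.6, -0.2, 1.2]
opening: 0.523
```

```bash
python3 - <<'E'
from h import *
s,M=st();snap('wrist','w12');s,M=st();print(delta([.4518,-.003,.033],M,s['tcp_pos']))
E
```

```text
t 9.7 tcp [ 0.4525 -0.0027  0.0265] rack [-170.1  -54.7] toolx yaw-90 72.08000000000001 F [-0.6 -0.2  1.2] op 44.7 q7 1.016 tilt [-0.009   0.0055]
t 9.75 tcp [ 0.4525 -0.0028  0.0265] rack [-170.1  -54.7] toolx yaw-90 72.08000000000001 F [-1.  -0.5  1.2] op 45.1 q7 1.016 tilt [-0.009   0.0055]
[ 0.6 -0.4 -6.5]
```

View pics/w12.png

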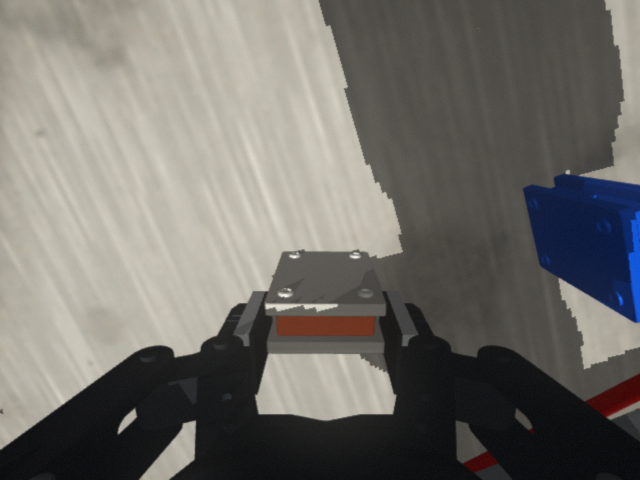

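Call:
{"op": "servo_tool", "data": {"steps": [{"delta_pos": [0, 0, -30], "roll": 0, "gripper": 35}, {"delta_pos": [0, 0, -40], "roll": 0, "gripper": 35}, {"delta_pos": [0, 0, -40], "roll": 0, "gripper": 35}, {"delta_pos": [0, 0, -40], "roll": 0, "gripper": 35}, {"delta_pos": [0, 0, -20], "roll": 0, "gripper": 35}]}}

```text
time: 10.25
tcp_pos: [0.4495, -0.0035, 0.1969]
ee_rot: [-0.012, 0.155, 0.988, 0.001]
wrist_force: [1.0, -0.4, -3.6]
opening: 0.524
```

```bash
cat >> h.py <<'E'
def tilt(s,M):
    print('tool-frame tilt',(M[:2,:2].T@M[:2,2]).round(4),'->rows of level err x,y')
E
python3 - <<'E'
from h import *
snap('wrist','w13');s,M=st();tilt(s,M);plan([*fromrack((0.5,36)),.205],99.17,8)
E
```

```text
t 10.3 tcp [ 0.4509 -0.0036  0.1989] rack [-171.8  -55.3] toolx yaw-90 72.13999999999999 F [ 1.1  0.  -0.3] op 44.3 q7 1.141 tilt [-0.0196  0.0062]
tool-frame tilt [ 0.0206 -0.0001] ->rows of level err x,y
t 10.3 tcp [ 0.4509 -0.0036  0.1989] rack [-171.8  -55.3] toolx yaw-90 72.13999999999999 F [ 1.1  0.  -0.3] op 44.3 q7 1.141 tilt [-0.0196  0.0062]
[-14.0, 20.0, -0.8] roll 7.87
[-11.1, 21.7, -0.8] roll 7.87
[-8.1, 23.0, -0.8] roll 7.87
[-4.8, 23.9, -0.8] roll 7.87
[-1.5, 24.3, -0.8] roll 7.87
[1.8, 24.3, -0.8] roll 7.87
[5.1, 23.8, -0.8] roll 7.87
[8.4, 22.9, -0.8] roll 7.87
```

View pics/w13.png

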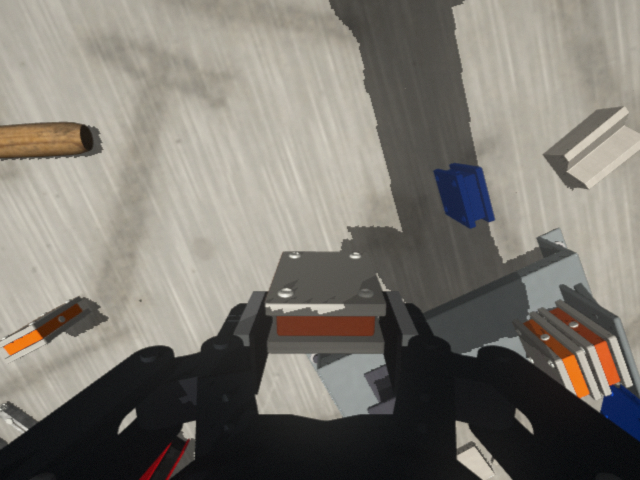

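Magnet is held firmly (same pixel place, 270–385 × 250–353). Carry it to above the rack.

Call:
{"op": "servo_tool", "data": {"steps": [{"delta_pos": [-14, 20, 0], "roll": 8, "gripper": 35}, {"delta_pos": [-11, 22, 0], "roll": 8, "gripper": 35}, {"delta_pos": [-8, 23, 0], "roll": 8, "gripper": 35}, {"delta_pos": [-5, 24, 0], "roll": 8, "gripper": 35}, {"delta_pos": [-2, 24, 0], "roll": 8, "gripper": 35}]}}

```text
time: 10.8
tcp_pos: [0.5483, 0.0665, 0.1933]
ee_rot: [-0.011, 0.498, 0.867, -0.005]
wrist_force: [0.1, 0.6, -2.5]
opening: 0.523
```

```bash
python3 - <<'E'
from h import *
plan([*fromrack((0.5,36)),.205],99.17,4)
E
```

```text
t 10.8 tcp [0.5483 0.0665 0.1933] rack [-64.5  -1.7] toolx yaw-90 30.290000000000006 F [ 0.1  0.6 -2.5] op 44.7 q7 0.28 tilt [-0.0246  0.0026]
[2.9, 18.6, -2.9] roll 5.28
[4.6, 18.2, -2.9] roll 5.28
[6.3, 17.7, -2.9] roll 5.28
[7.9, 17.0, -2.9] roll 5.28
```

Call:
{"op": "servo_tool", "data": {"steps": [{"delta_pos": [3, 17, -3], "roll": 6, "gripper": 35}, {"delta_pos": [5, 17, -3], "roll": 6, "gripper": 35}, {"delta_pos": [6, 15, -3], "roll": 5, "gripper": 35}, {"delta_pos": [6, 10, -3], "roll": 3, "gripper": 35}, {"delta_pos": [0, 0, 0], "roll": 0, "gripper": 35}]}}

```text
time: 11.3
tcp_pos: [0.5955, 0.1112, 0.1939]
ee_rot: [-0.014, 0.646, 0.763, -0.012]
wrist_force: [-0.6, -0.3, -2.8]
opening: 0.522
```

```bash
python3 - <<'E'
from h import *
i,im=snap('wrist','w14');s,M=st();tilt(s,M);t=[*fromrack((0.5,36)),.16];print(delta(t,M,s['tcp_pos']))
E
```

```text
t 11.35 tcp [0.5945 0.1103 0.1935] rack [-11.9  34.2] toolx yaw-90 9.530000000000001 F [ 0.  -0.7 -2.6] op 44.8 q7 -0.121 tilt [-0.0386 -0.0003]
tool-frame tilt [ 0.0061 -0.0381] ->rows of level err x,y
[ 1.5 13.6 33. ]
```

View pics/w14.png

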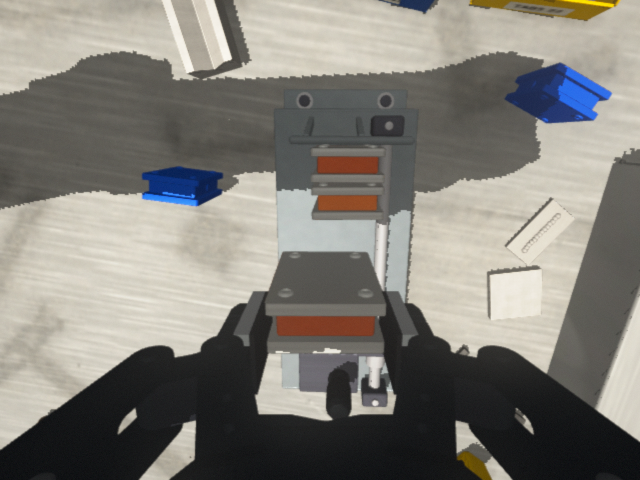

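Call:
{"op": "servo_tool", "data": {"steps": [{"delta_pos": [1, 7, 12], "roll": 0.3, "gripper": 35}, {"delta_pos": [0, 5, 12], "roll": 0, "gripper": 35}, {"delta_pos": [0, 0, 12], "roll": 0, "gripper": 35}]}}

```text
time: 11.65
tcp_pos: [0.6047, 0.1114, 0.1538]
ee_rot: [-0.014, 0.648, 0.762, -0.013]
wrist_force: [0.7, -0.4, -1.9]
opening: 0.525
```

```bash
python3 - <<'E'
from h import *
s,M=st();robot.read_camera('wrist');s,M=st();tilt(s,M);t=[*fromrack((0.5,36)),.12];print(delta(t,M,s['tcp_pos']))
E
```

```text
t 11.65 tcp [0.6047 0.1114 0.1538] rack [-1.7 33.7] toolx yaw-90 9.260000000000005 F [ 0.7 -0.4 -1.9] op 44.8 q7 -0.131 tilt [-0.039  -0.0014]
t 11.7 tcp [0.6026 0.1109 0.1512] rack [-3.8 33.6] toolx yaw-90 9.25 F [-1.1 -1.3 -5.3] op 44.5 q7 -0.131 tilt [-0.0438 -0.0024]
tool-frame tilt [ 0.0047 -0.0436] ->rows of level err x,y
[ 2.3  5.7 31. ]
```

Call:
{"op": "servo_tool", "data": {"steps": [{"delta_pos": [0, 0, -48], "roll": 0, "gripper": 35}]}}

```text
time: 11.8
tcp_pos: [0.599, 0.1093, 0.1914]
ee_rot: [-0.021, 0.647, 0.762, -0.022]
wrist_force: [0.6, -0.8, -1.6]
opening: 0.527
```

```bash
python3 - <<'E'
from h import *
s,M=st();robot.read_camera('wrist');s,M=st();robot.read_camera('wrist');s,M=st()
E
```

```text
t 11.8 tcp [0.599  0.1093 0.1914] rack [-7.6 32.5] toolx yaw-90 9.25 F [ 0.6 -0.8 -1.6] op 45.0 q7 -0.123 tilt [-0.0605 -0.0059]
t 11.85 tcp [0.6059 0.1108 0.2035] rack [-0.6 32.9] toolx yaw-90 9.230000000000004 F [3.6 0.6 4.9] op 44.5 q7 -0.123 tilt [-0.0418 -0.002 ]
t 11.9 tcp [0.6076 0.1113 0.2033] rack [ 1.2 33.1] toolx yaw-90 9.230000000000004 F [ 1.5  0.5 -1.3] op 44.3 q7 -0.123 tilt [-0.0363 -0.0008]
```

Call:
{"op": "servo_tool", "data": {"steps": [{"delta_pos": [0, 0, 48], "roll": 0, "gripper": 35}, {"delta_pos": [0, 0, 0], "roll": 0, "gripper": 35}]}}

```text
time: 12.1
tcp_pos: [0.6068, 0.1108, 0.1558]
ee_rot: [-0.012, 0.648, 0.761, -0.01]
wrist_force: [-1.6, -0.2, -4.1]
opening: 0.529
```

```bash
python3 - <<'E'
from h import *
s,M=st();robot.read_camera('wrist');s,M=st();robot.read_camera('wrist');s,M=st()
E
```

```text
t 12.1 tcp [0.6068 0.1108 0.1558] rack [ 0.4 32.7] toolx yaw-90 9.200000000000003 F [-1.6 -0.2 -4.1] op 45.2 q7 -0.13 tilt [-0.0322 -0.0002]
t 12.15 tcp [0.6102 0.1116 0.1601] rack [ 3.8 33. ] toolx yaw-90 9.189999999999998 F [ 0.3  0.7 -0.5] op 44.4 q7 -0.13 tilt [-0.0245  0.0015]
t 12.2 tcp [0.6118 0.1121 0.1621] rack [ 5.5 33.2] toolx yaw-90 9.200000000000003 F [ 1.8 -0.3 -2.5] op 44.6 q7 -0.13 tilt [-0.0207  0.0024]
```

Call:
{"op": "servo_tool", "data": {"steps": [{"delta_pos": [0, 0, -48], "roll": 0, "gripper": 35}]}}

```text
time: 12.3
tcp_pos: [0.609, 0.111, 0.2054]
ee_rot: [-0.012, 0.648, 0.761, -0.01]
wrist_force: [1.2, -0.5, -3.0]
opening: 0.522
```

```bash
python3 - <<'E'
from h import *
robot.read_camera('wrist');robot.read_camera('wrist');s,M=st()
E
```

```text
t 12.4 tcp [0.6176 0.1131 0.2181] rack [11.4 33.3] toolx yaw-90 9.189999999999998 F [ 0.9  1.3 -1.2] op 44.5 q7 -0.122 tilt [-0.0074  0.0054]
```

Call:
{"op": "servo_tool", "data": {"steps": [{"delta_pos": [3, -9, 45], "roll": 0, "gripper": 35}, {"delta_pos": [0, 0, 0], "roll": 0, "gripper": 35}]}}

```text
time: 12.6
tcp_pos: [0.6111, 0.1155, 0.1784]
ee_rot: [-0.001, 0.648, 0.761, 0.004]
wrist_force: [-1.8, -0.5, -4.2]
opening: 0.523
```

```bash
python3 - <<'E'
from h import *
robot.read_camera('wrist');robot.read_camera('wrist');s,M=st();tilt(s,M);t=[*fromrack((0.5,36)),.12];print(delta(t,M,s['tcp_pos']))
E
```

```text
t 12.7 tcp [0.6166 0.1161 0.184 ] rack [10.9 36.5] toolx yaw-90 9.14 F [-0.1 -0.6 -2. ] op 44.6 q7 -0.135 tilt [0.0145 0.0097]
tool-frame tilt [0.0073 0.0158] ->rows of level err x,y
[ -0.9 -11.4  63.8]
```

Call:
{"op": "servo_tool", "data": {"steps": [{"delta_pos": [-1, -11, 40], "roll": 0, "gripper": 35}]}}

```text
time: 12.8
tcp_pos: [0.6138, 0.1154, 0.1513]
ee_rot: [0.007, 0.649, 0.761, 0.015]
wrist_force: [1.4, 0.5, -2.2]
opening: 0.522
```

```bash
python3 - <<'E'
from h import *
robot.read_camera('wrist');i,im=snap('wrist','w15');s,M=st();tilt(s,M);t=[*fromrack((0.5,36)),.095];print(delta(t,M,s['tcp_pos']))
E
```

```text
t 12.9 tcp [0.6039 0.1127 0.1418] rack [-2.2 35.2] toolx yaw-90 9.120000000000005 F [-1.1  0.2 -3.9] op 44.7 q7 -0.142 tilt [0.0082 0.008 ]
tool-frame tilt [0.0066 0.0094] ->rows of level err x,y
[ 0.5  2.3 46.8]
```

View pics/w15.png

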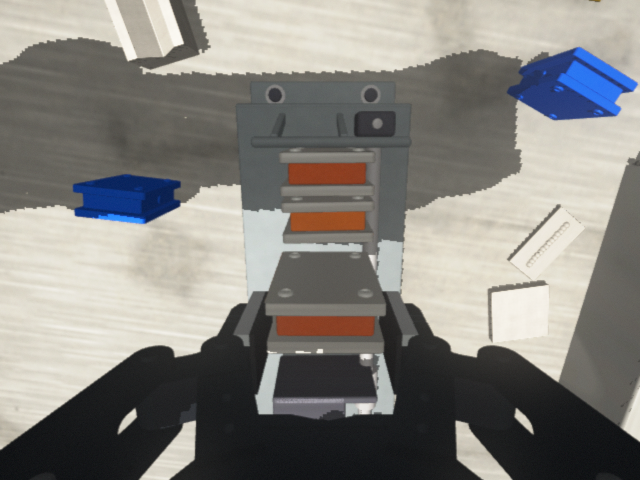

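```bash
python3 - <<'E'
from h import *
i=load('w15')
for n,p in dict(m2L=(283,243),m2R=(373,243),m1L=(280,154),m1R=(373,152),m2farL=(283,203)).items(): print(n,torack(onz(i,p,.126)).round(1))
for n,p in dict(epL=(253,147),epR=(409,147)).items(): print(n,torack(onz(i,p,.126)).round(1))
E
```

```text
m2L [-21.5  53. ]
m2R [23.7 52.8]
m1L [-21.5  96.5]
m1R [22.2 97.3]
m2farL [-20.8  73.3]
epL [-34.   99.7]
epR [39.1 99.6]
```

Call:
{"op": "servo_tool", "data": {"steps": [{"delta_pos": [2, 2, 22], "roll": 0, "gripper": 35}, {"delta_pos": [0, 0, 17], "roll": 0, "gripper": 35}]}}

```text
time: 13.1
tcp_pos: [0.6104, 0.1159, 0.1078]
ee_rot: [0.003, 0.649, 0.761, 0.009]
wrist_force: [-0.4, 0.6, -1.7]
opening: 0.52
```

```bash
python3 - <<'E'
from h import *
st();robot.read_camera('wrist');s,M=st();tilt(s,M);t=[*fromrack((0.5,38)),.0865];print(delta(t,M,s['tcp_pos']))
E
```

```text
t 13.1 tcp [0.6104 0.1159 0.1078] rack [ 4.7 37.3] toolx yaw-90 9.079999999999998 F [-0.4  0.6 -1.7] op 44.4 q7 -0.152 tilt [0.0162 0.0094]
t 13.15 tcp [0.6096 0.1155 0.1056] rack [ 3.9 37. ] toolx yaw-90 9.069999999999993 F [-0.6 -0.5 -4. ] op 44.6 q7 -0.152 tilt [0.0141 0.0088]
tool-frame tilt [0.0065 0.0153] ->rows of level err x,y
[ 0.9 -3.7 19.1]
```

Call:
{"op": "servo_tool", "data": {"steps": [{"delta_pos": [0.5, -4.5, 0], "roll": 0, "gripper": 35}]}}

```text
time: 13.25
tcp_pos: [0.606, 0.1153, 0.1061]
ee_rot: [0.003, 0.649, 0.761, 0.008]
wrist_force: [-0.2, 0.7, -2.3]
opening: 0.52
```

```bash
python3 - <<'E'
from h import *
st();robot.read_camera('wrist');s,M=st();tilt(s,M);t=[*fromrack((0.5,38)),.0865];print(delta(t,M,s['tcp_pos']))
E
```

```text
t 13.25 tcp [0.606  0.1153 0.1061] rack [ 0.3 37.3] toolx yaw-90 9.049999999999997 F [-0.2  0.7 -2.3] op 44.4 q7 -0.154 tilt [0.0147 0.0089]
t 13.3 tcp [0.6049 0.1153 0.1062] rack [-0.8 37.5] toolx yaw-90 9.069999999999993 F [-0.4  0.2 -3. ] op 45.3 q7 -0.154 tilt [0.0138 0.0088]
tool-frame tilt [0.0065 0.015 ] ->rows of level err x,y
[ 0.3  1.  19.7]
```

Call:
{"op": "servo_tool", "data": {"steps": [{"delta_pos": [0, -0.5, 14], "roll": 0, "gripper": 35}]}}

```text
time: 13.4
tcp_pos: [0.6065, 0.1158, 0.0948]
ee_rot: [0.004, 0.649, 0.761, 0.01]
wrist_force: [0.8, 0.5, -1.5]
opening: 0.524
```

```bash
python3 - <<'E'
from h import *
st();robot.read_camera('wrist');s,M=st();tilt(s,M);t=[*fromrack((0.5,38)),.0865];print(delta(t,M,s['tcp_pos']))
E
```

```text
t 13.4 tcp [0.6065 0.1158 0.0948] rack [ 0.9 37.8] toolx yaw-90 9.069999999999993 F [ 0.8  0.5 -1.5] op 44.7 q7 -0.157 tilt [0.0185 0.0098]
t 13.45 tcp [0.6043 0.1153 0.0911] rack [-1.5 37.6] toolx yaw-90 9.069999999999993 F [-1.5  0.1 -4.1] op 44.5 q7 -0.157 tilt [0.0134 0.0087]
tool-frame tilt [0.0064 0.0146] ->rows of level err x,y
[0.4 1.9 4.7]
```

Call:
{"op": "servo_tool", "data": {"steps": [{"delta_pos": [0, 0, 5], "roll": 0, "gripper": 35}]}}

```text
time: 13.55
tcp_pos: [0.6047, 0.1153, 0.0864]
ee_rot: [0.003, 0.649, 0.761, 0.008]
wrist_force: [-0.2, -2.5, 51.3]
opening: 0.524
```

```bash
python3 - <<'E'
from h import *
st();robot.read_camera('wrist');s,M=st();tilt(s,M);t=[*fromrack((0.5,38)),.0865];print(delta(t,M,s['tcp_pos']))
E
```

```text
t 13.55 tcp [0.6047 0.1153 0.0864] rack [-1.  37.5] toolx yaw-90 9.069999999999993 F [-0.2 -2.5 51.3] op 44.8 q7 -0.158 tilt [0.0143 0.0087]
t 13.6 tcp [0.6046 0.1153 0.0867] rack [-1.1 37.6] toolx yaw-90 9.060000000000002 F [-1.4 -0.1 -0.9] op 44.5 q7 -0.158 tilt [0.0136 0.0086]
tool-frame tilt [0.0063 0.0148] ->rows of level err x,y
[0.4 1.6 0.2]
```

Call:
{"op": "servo_tool", "data": {"steps": [{"delta_pos": [0, 2.5, -0.3], "roll": 0, "gripper": 35}]}}

```text
time: 13.7
tcp_pos: [0.607, 0.1157, 0.0871]
ee_rot: [0.002, 0.649, 0.761, 0.008]
wrist_force: [-2.9, -1.0, -3.2]
opening: 0.521
```

```bash
python3 - <<'E'
from h import *
st();i,im=snap('wrist','w16');s,M=st();tilt(s,M);t=[*fromrack((2,38)),.0865];print(delta(t,M,s['tcp_pos']))
E
```

```text
t 13.7 tcp [0.607  0.1157 0.0871] rack [ 1.3 37.5] toolx yaw-90 9.069999999999993 F [-2.9 -1.  -3.2] op 44.5 q7 -0.158 tilt [0.0134 0.0084]
t 13.75 tcp [0.6069 0.1157 0.087 ] rack [ 1.2 37.6] toolx yaw-90 9.060000000000002 F [-2.  -0.4 -1.5] op 44.3 q7 -0.158 tilt [0.0126 0.0083]
tool-frame tilt [0.0062 0.0137] ->rows of level err x,y
[0.4 0.8 0.5]
```

View pics/w16.png

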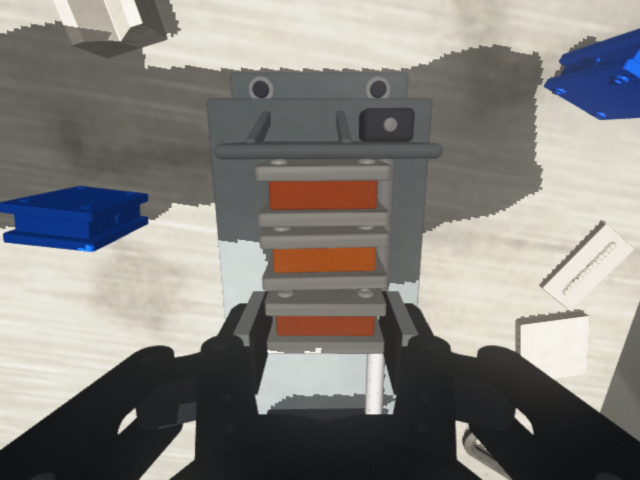

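Call:
{"op": "servo_tool", "data": {"steps": [{"delta_pos": [0, 1.2, 0], "roll": 0, "gripper": 35}]}}

```text
time: 13.85
tcp_pos: [0.607, 0.1157, 0.0866]
ee_rot: [0.001, 0.649, 0.761, 0.006]
wrist_force: [-4.9, -1.3, 1.2]
opening: 0.521
```

```bash
python3 - <<'E'
from h import *
s,M=st();tilt(s,M);robot.read_camera('wrist');s,M=st()
E
```

```text
t 13.85 tcp [0.607  0.1157 0.0866] rack [ 1.3 37.5] toolx yaw-90 9.060000000000002 F [-4.9 -1.3  1.2] op 44.5 q7 -0.157 tilt [0.01   0.0077]
tool-frame tilt [0.006  0.0111] ->rows of level err x,y
t 13.9 tcp [0.6071 0.1157 0.0866] rack [ 1.4 37.6] toolx yaw-90 9.069999999999993 F [-3.5 -0.5  0.3] op 44.9 q7 -0.157 tilt [0.0098 0.0077]
```

Call:
{"op": "servo_tool", "data": {"steps": [{"delta_pos": [0, 0, 0], "roll": 0, "gripper": 58}, {"delta_pos": [0, 0, 0], "roll": 0, "gripper": 58}, {"delta_pos": [0, 0, 0], "roll": 0, "gripper": 58}, {"delta_pos": [0, 0, -15], "roll": 0, "gripper": 58}]}}

```text
time: 14.3
tcp_pos: [0.6086, 0.1158, 0.1017]
ee_rot: [0.002, 0.649, 0.761, 0.007]
wrist_force: [-0.4, 0.2, -0.2]
opening: 0.68
```

```bash
python3 - <<'E'
from h import *
s,M=st();i,im=snap('wrist','w17');s,M=st()
E
```

```text
t 14.3 tcp [0.6086 0.1158 0.1017] rack [ 2.9 37.4] toolx yaw-90 9.060000000000002 F [-0.4  0.2 -0.2] op 58.1 q7 -0.154 tilt [0.013  0.0084]
t 14.35 tcp [0.6112 0.1164 0.1057] rack [ 5.5 37.6] toolx yaw-90 9.060000000000002 F [0.9 0.2 2.2] op 58.0 q7 -0.154 tilt [0.0192 0.0098]
```

View pics/w17.png

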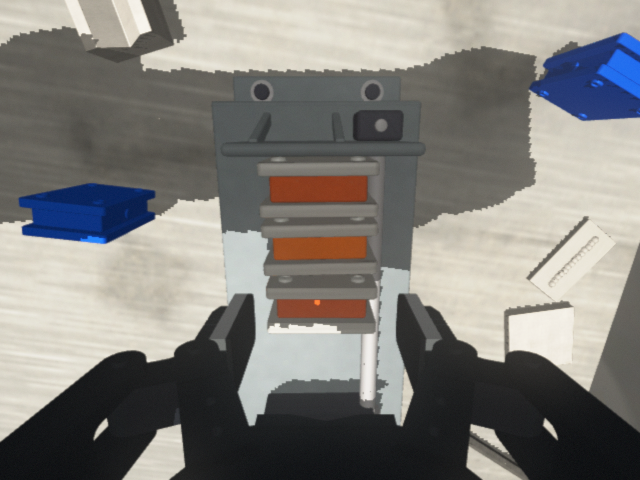

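Call:
{"op": "servo_tool", "data": {"steps": [{"delta_pos": [0, -4, -30], "roll": 0, "gripper": 60}, {"delta_pos": [0, -2, -40], "roll": 0, "gripper": 80}, {"delta_pos": [0, 0, -30], "roll": 0, "gripper": 80}]}}

```text
time: 14.65
tcp_pos: [0.6022, 0.1143, 0.2078]
ee_rot: [0.003, 0.649, 0.761, 0.009]
wrist_force: [-0.1, 0.1, -0.7]
opening: 0.939
```

```bash
python3 - <<'E'
from h import *
s,M=st();plan([.464,-.294,.21],11,12)
E
```

```text
t 14.65 tcp [0.6022 0.1143 0.2078] rack [-3.7 36.9] toolx yaw-90 9.069999999999993 F [-0.1  0.1 -0.7] op 80.2 q7 -0.135 tilt [0.0162 0.0093]
t 14.65 tcp [0.6022 0.1143 0.2078] rack [-3.7 36.9] toolx yaw-90 9.069999999999993 F [-0.1  0.1 -0.7] op 80.2 q7 -0.135 tilt [0.0162 0.0093]
[-31.8, -16.7, -0.2] roll 7.34
[-33.7, -12.5, -0.2] roll 7.34
[-35.0, -8.1, -0.2] roll 7.34
[-35.7, -3.6, -0.2] roll 7.34
[-35.9, 1.0, -0.2] roll 7.34
[-35.5, 5.6, -0.2] roll 7.34
[-34.5, 10.1, -0.2] roll 7.34
[-32.9, 14.4, -0.2] roll 7.34
[-30.8, 18.5, -0.2] roll 7.34
[-28.2, 22.3, -0.2] roll 7.34
[-25.1, 25.7, -0.2] roll 7.34
[-21.6, 28.7, -0.2] roll 7.34
```

Call:
{"op": "servo_tool", "data": {"steps": [{"delta_pos": [-32, -17, -2], "roll": 7.3, "gripper": 80}, {"delta_pos": [-34, -12, -2], "roll": 7.3, "gripper": 80}, {"delta_pos": [-35, -8, -2], "roll": 7.3, "gripper": 80}, {"delta_pos": [-36, -4, 0], "roll": 7.3, "gripper": 80}, {"delta_pos": [-36, 1, 0], "roll": 7.3, "gripper": 80}]}}

```text
time: 15.15
tcp_pos: [0.5501, -0.0536, 0.2239]
ee_rot: [0.004, 0.857, 0.514, 0.022]
wrist_force: [0.6, 0.1, 0.1]
opening: 0.937
```

```bash
python3 - <<'E'
from h import *
plan([.464,-.294,.21],11,7)
E
```

```text
t 15.15 tcp [ 0.5501 -0.0536  0.2239] rack [ -81.8 -120.5] toolx yaw-90 -28.08 F [0.6 0.1 0.1] op 80.0 q7 -0.424 tilt [0.0424 0.0165]
[-36.1, 5.3, 2.0] roll 7.27
[-35.1, 9.8, 2.0] roll 7.27
[-33.6, 14.2, 2.0] roll 7.27
[-31.5, 18.3, 2.0] roll 7.27
[-29.0, 22.2, 2.0] roll 7.27
[-25.9, 25.7, 2.0] roll 7.27
[-22.5, 28.8, 2.0] roll 7.27
```

Call:
{"op": "servo_tool", "data": {"steps": [{"delta_pos": [-36, 5, 2], "roll": 7.3, "gripper": 80}, {"delta_pos": [-35, 10, 2], "roll": 7.3, "gripper": 80}, {"delta_pos": [-34, 14, 2], "roll": 7.3, "gripper": 80}, {"delta_pos": [-31, 18, 2], "roll": 7.3, "gripper": 80}, {"delta_pos": [-28, 21, 2], "roll": 7.3, "gripper": 80}]}}

```text
time: 15.65
tcp_pos: [0.4877, -0.2295, 0.2158]
ee_rot: [-0.001, 0.978, 0.207, 0.03]
wrist_force: [0.7, -0.2, 0.2]
opening: 0.938
```

```bash
python3 - <<'E'
from h import *
snap('wrist','w18');plan([.464,-.294,.21],11,4)
E
```

```text
t 15.7 tcp [ 0.4845 -0.2365  0.2156] rack [-175.7 -290.6] toolx yaw-90 -66.86 F [-2.5 -4.5  0.1] op 79.9 q7 -0.667 tilt [0.057  0.0101]
[-10.4, 11.2, 1.4] roll 3.03
[-9.8, 11.7, 1.4] roll 3.03
[-9.1, 12.2, 1.4] roll 3.03
[-8.5, 12.7, 1.4] roll 3.03
```

View pics/w18.png

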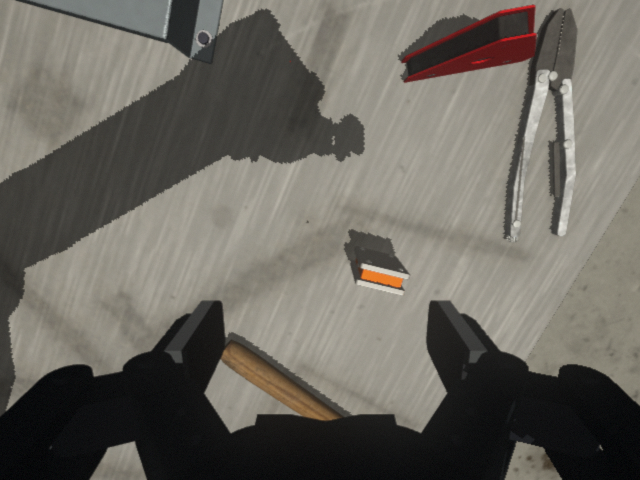

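```bash
python3 - <<'E'
from h import *
im=cv2.imread('pics/w18.png');crop(im,335,220,425,300,8,'w18a.png')
E
```

```text
(no output)
```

View pics/w18a.png

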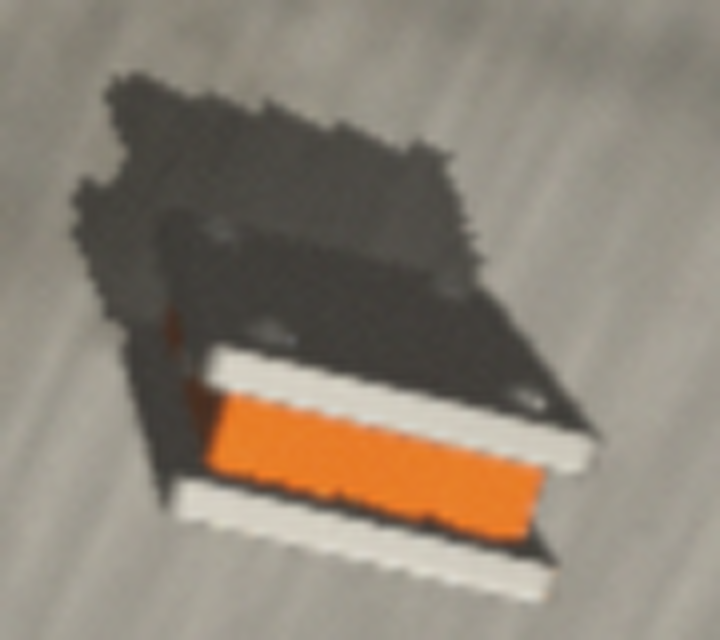

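```bash
python3 - <<'E'
from h import *
i=load('w18')
P=np.array([onz(i,(x/8+335,y/8+220),.066)[:2] for x,y in[(212,343),(600,437),(172,517),(548,603)]])
d=(P[1]-P[0]+P[3]-P[2]);a=np.degrees(np.arctan2(d[1],d[0]));print(P.mean(0),a,np.linalg.norm(P[1]-P[0]),np.linalg.norm(P[2]-P[0]))
plan([*P.mean(0),.21],a+90,3)
E
```

```text
[ 0.46769203 -0.29765622] -80.12707231949024 0.04512270723257147 0.02073235601939112
t 15.7 tcp [ 0.4845 -0.2365  0.2156] rack [-175.7 -290.6] toolx yaw-90 -66.86 F [-2.5 -4.5  0.1] op 79.9 q7 -0.667 tilt [0.057  0.0101]
[-13.2, 16.6, 1.9] roll 4.42
[-11.9, 17.5, 1.9] roll 4.42
[-10.5, 18.4, 1.9] roll 4.42
```

Call:
{"op": "servo_tool", "data": {"steps": [{"delta_pos": [-13, 15, 0], "roll": 4.5, "gripper": 80}, {"delta_pos": [-12, 16, 0], "roll": 4.5, "gripper": 80}, {"delta_pos": [-9, 15, -30], "roll": 4, "gripper": 80}, {"delta_pos": [0, 0, 0], "roll": 0, "gripper": 80}]}}

```text
time: 16.1
tcp_pos: [0.4648, -0.2965, 0.2491]
ee_rot: [-0.001, 0.996, 0.082, 0.032]
wrist_force: [-0.3, 0.6, 0.2]
opening: 0.939
```

```bash
python3 - <<'E'
from h import *
robot.read_camera('wrist');robot.read_camera('wrist');s,M=st();tilt(s,M);print(delta([.4677,-.2977,.21],M,s['tcp_pos']))
E
```

```text
t 16.2 tcp [ 0.4641 -0.2924  0.2455] rack [-204.8 -342.6] toolx yaw-90 -80.3 F [-0.2  0.4 -0.3] op 80.2 q7 -0.775 tilt [0.059  0.0114]
tool-frame tilt [ 0.06   -0.0013] ->rows of level err x,y
[ 0.5  5.9 35.6]
```

Call:
{"op": "servo_tool", "data": {"steps": [{"delta_pos": [0, 6, 48], "roll": 0, "gripper": 80}]}}

```text
time: 16.3
tcp_pos: [0.4726, -0.2987, 0.2028]
ee_rot: [-0.0, 0.996, 0.086, 0.036]
wrist_force: [1.7, 0.7, -0.3]
opening: 0.936
```

```bash
python3 - <<'E'
from h import *
robot.read_camera('wrist');robot.read_camera('wrist');s,M=st();tilt(s,M)
E
```

```text
t 16.4 tcp [ 0.4654 -0.2948  0.1927] rack [-203.9 -345.2] toolx yaw-90 -80.18 F [-1.   1.8 -0.6] op 79.6 q7 -0.74 tilt [0.0505 0.0163]
tool-frame tilt [ 0.0524 -0.0074] ->rows of level err x,y
```

Call:
{"op": "servo_tool", "data": {"steps": [{"delta_pos": [0, 0, -48], "roll": 0, "gripper": 80}, {"delta_pos": [0, 0, 0], "roll": 0, "gripper": 80}]}}

```text
time: 16.6
tcp_pos: [0.4623, -0.2933, 0.2407]
ee_rot: [-0.008, 0.996, 0.087, 0.023]
wrist_force: [0.2, -1.5, 0.9]
opening: 0.934
```

```bash
python3 - <<'E'
from h import *
robot.read_camera('wrist');robot.read_camera('wrist');s,M=st();tilt(s,M)
E
```

```text
t 16.7 tcp [ 0.4601 -0.2911  0.2364] rack [-208.5 -340.6] toolx yaw-90 -79.97 F [-0.3  0.  -1.4] op 80.2 q7 -0.763 tilt [0.0382 0.0232]
tool-frame tilt [ 0.0416 -0.0161] ->rows of level err x,y
```

Call:
{"op": "servo_tool", "data": {"steps": [{"delta_pos": [0, 0, 48], "roll": 0, "gripper": 80}]}}

```text
time: 16.8
tcp_pos: [0.4661, -0.292, 0.1936]
ee_rot: [-0.007, 0.996, 0.088, 0.026]
wrist_force: [1.8, -1.4, -0.6]
opening: 0.937
```

```bash
python3 - <<'E'
from h import *
robot.read_camera('wrist');robot.read_camera('wrist');s,M=st();tilt(s,M);print(delta([.4677,-.2977,.21],M,s['tcp_pos']))
E
```

```text
t 16.9 tcp [ 0.4589 -0.2869  0.184 ] rack [-209.  -336.3] toolx yaw-90 -79.89 F [-1.5  0.2 -0.8] op 80.2 q7 -0.74 tilt [0.0293 0.0283]
tool-frame tilt [ 0.0338 -0.0227] ->rows of level err x,y
[  7.6  11.6 -26. ]
```

Call:
{"op": "servo_tool", "data": {"steps": [{"delta_pos": [8, 35, -10], "roll": 0, "gripper": 80}]}}

```text
time: 17.0
tcp_pos: [0.4711, -0.3152, 0.1921]
ee_rot: [-0.016, 0.996, 0.091, 0.013]
wrist_force: [2.0, -1.1, 0.3]
opening: 0.938
```

```bash
python3 - <<'E'
from h import *
s,M=st();robot.read_camera('wrist');s,M=st();robot.read_camera('wrist');s,M=st();tilt(s,M);print(delta([.4677,-.2977,.21],M,s['tcp_pos']))
E
```

```text
t 17.0 tcp [ 0.4711 -0.3152  0.1921] rack [-201.5 -366.1] toolx yaw-90 -79.6 F [ 2.  -1.1  0.3] op 80.1 q7 -0.694 tilt [0.0234 0.0348]
t 17.05 tcp [ 0.4741 -0.3244  0.1949] rack [-200.1 -375.7] toolx yaw-90 -79.91 F [ 3.2 -6.2  3.1] op 80.3 q7 -0.691 tilt [0.0298 0.0253]
t 17.1 tcp [ 0.4735 -0.3237  0.195 ] rack [-200.5 -374.9] toolx yaw-90 -80.02 F [-0.2  0.1 -0.2] op 80.2 q7 -0.694 tilt [0.0304 0.0252]
tool-frame tilt [ 0.0343 -0.0196] ->rows of level err x,y
[ -0.7 -26.9 -14.5]
```

Call:
{"op": "servo_tool", "data": {"steps": [{"delta_pos": [0, -30, 0], "roll": 0, "gripper": 80}, {"delta_pos": [0, 0, 0], "roll": 0, "gripper": 80}]}}

```text
time: 17.3
tcp_pos: [0.4681, -0.2943, 0.1972]
ee_rot: [-0.011, 0.996, 0.086, 0.016]
wrist_force: [0.3, 1.0, -0.3]
opening: 0.935
```

```bash
python3 - <<'E'
from h import *
s,M=st();robot.read_camera('wrist');s,M=st();robot.read_camera('wrist');s,M=st();tilt(s,M);print(delta([.4677,-.2977,.21],M,s['tcp_pos']))
E
```

```text
t 17.3 tcp [ 0.4681 -0.2943  0.1972] rack [-201.1 -345. ] toolx yaw-90 -80.15 F [ 0.3  1.  -0.3] op 79.8 q7 -0.747 tilt [0.0295 0.0252]
t 17.35 tcp [ 0.4683 -0.2968  0.1976] rack [-201.4 -347.5] toolx yaw-90 -80.25 F [-0.3 -1.4  0.1] op 79.9 q7 -0.746 tilt [0.0308 0.0226]
t 17.4 tcp [ 0.4683 -0.2978  0.1976] rack [-201.5 -348.5] toolx yaw-90 -80.3 F [-0.7 -0.8 -0.4] op 79.5 q7 -0.746 tilt [0.0313 0.0218]
tool-frame tilt [ 0.0345 -0.0162] ->rows of level err x,y
[ -0.1  -0.4 -12.4]
```

Call:
{"op": "servo_tool", "data": {"steps": [{"delta_pos": [0, 0, 35], "roll": 0, "gripper": 80}, {"delta_pos": [0, 0, 35], "roll": 0, "gripper": 80}]}}

```text
time: 17.6
tcp_pos: [0.4747, -0.2998, 0.1327]
ee_rot: [-0.006, 0.996, 0.084, 0.022]
wrist_force: [0.2, -0.2, -0.8]
opening: 0.937
```

```bash
python3 - <<'E'
from h import *
robot.read_camera('wrist');snap('wrist','w19');s,M=st();tilt(s,M);print(delta([.4677,-.2977,.0265],M,s['tcp_pos']))
im=cv2.imread('pics/w19.png');crop(im,260,180,400,300,5,'w19a.png')
E
```

```text
t 17.7 tcp [ 0.4716 -0.2979  0.1291] rack [-198.2 -349.2] toolx yaw-90 -80.33 F [-1.4  1.  -0. ] op 79.9 q7 -0.71 tilt [0.034  0.0198]
tool-frame tilt [ 0.0368 -0.0138] ->rows of level err x,y
[ -7.6   0.5 102.4]
```

View pics/w19.png

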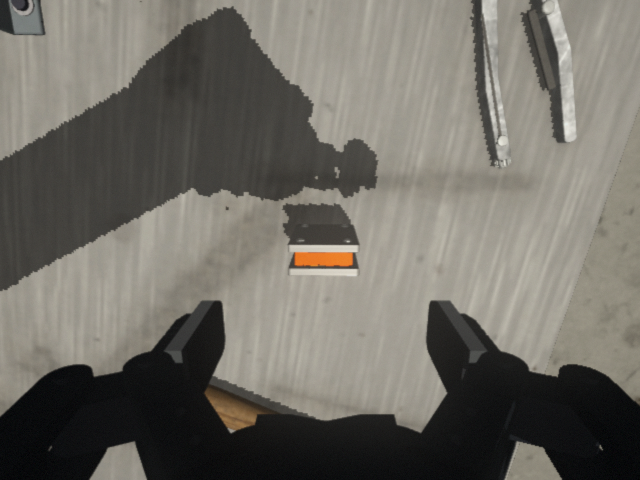

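View pics/w19a.png

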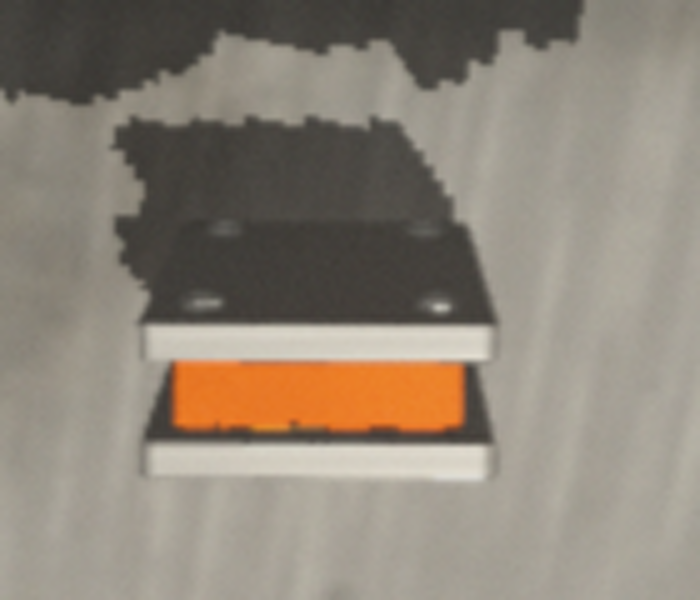

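```bash
python3 - <<'E'
from h import *
i=load('w19')
P=np.array([onz(i,(x/5+260,y/5+180),.066)[:2] for x,y in[(143,325),(497,325),(145,478),(492,478)]])
d=(P[1]-P[0]+P[3]-P[2]);a=np.degrees(np.arctan2(d[1],d[0]));print(P.mean(0),a,np.linalg.norm(P[1]-P[0]),np.linalg.norm(P[2]-P[0]))
s,M=st();print(delta([*P.mean(0),.0265],M,s['tcp_pos']),delta([*P.mean(0),.07],M,s['tcp_pos']))
E
```

```text
[ 0.46763762 -0.29761084] -80.12390671833329 0.044783125181080095 0.020445771340235175
t 17.7 tcp [ 0.4716 -0.2979  0.1291] rack [-198.2 -349.2] toolx yaw-90 -80.33 F [-1.4  1.  -0. ] op 79.9 q7 -0.71 tilt [0.034  0.0198]
[ -7.7   0.4 102.4] [-6.1 -0.2 59. ]
```

Call:
{"op": "servo_tool", "data": {"steps": [{"delta_pos": [-5, 0, 28], "roll": 0, "gripper": 78}, {"delta_pos": [-3, 0, 26], "roll": 0, "gripper": 78}]}}

```text
time: 17.9
tcp_pos: [0.4691, -0.3012, 0.0791]
ee_rot: [-0.006, 0.996, 0.084, 0.021]
wrist_force: [-0.1, 0.4, -0.3]
opening: 0.912
```

```bash
python3 - <<'E'
from h import *
robot.read_camera('wrist');robot.read_camera('wrist');s,M=st();tilt(s,M);print(delta([.4676,-.2976,.0265],M,s['tcp_pos']))
E
```

```text
t 18.0 tcp [ 0.4675 -0.3003  0.0773] rack [-202.7 -350.8] toolx yaw-90 -80.37 F [-0.7  0.1  0.7] op 77.9 q7 -0.669 tilt [0.0369 0.0178]
tool-frame tilt [ 0.0393 -0.0114] ->rows of level err x,y
[-1.4 -2.  50.8]
```

Call:
{"op": "servo_tool", "data": {"steps": [{"delta_pos": [-1, -1.5, 24], "roll": 0, "gripper": 78}, {"delta_pos": [-1.5, -0.5, 23], "roll": 0, "gripper": 78}]}}

```text
time: 18.2
tcp_pos: [0.471, -0.3012, 0.0359]
ee_rot: [-0.005, 0.996, 0.084, 0.023]
wrist_force: [-0.1, 0.1, -0.2]
opening: 0.913
```

```bash
python3 - <<'E'
from h import *
robot.read_camera('wrist');snap('wrist','w20');s,M=st();tilt(s,M);print(delta([.4676,-.2976,.0265],M,s['tcp_pos']))
E
```

```text
t 18.3 tcp [ 0.4694 -0.3004  0.0342] rack [-200.9 -351.3] toolx yaw-90 -80.41 F [-0.8 -0.2  0.1] op 78.0 q7 -0.641 tilt [0.0419 0.015 ]
tool-frame tilt [ 0.0437 -0.0078] ->rows of level err x,y
[-1.6 -3.   7.6]
```

View pics/w20.png

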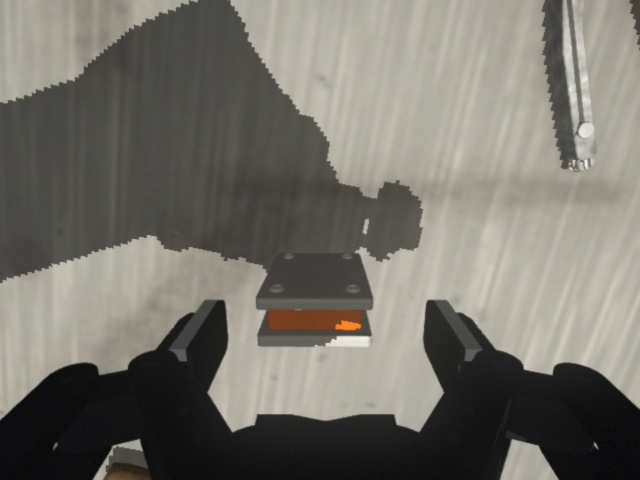

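Call:
{"op": "servo_tool", "data": {"steps": [{"delta_pos": [-1, -3, 7.5], "roll": 0, "gripper": 78}, {"delta_pos": [0, 0, 0], "roll": 0, "gripper": 55}, {"delta_pos": [0, 0, 0], "roll": 0, "gripper": 55}, {"delta_pos": [0, 0, 0], "roll": 0, "gripper": 55}]}}

```text
time: 18.7
tcp_pos: [0.4716, -0.2995, 0.0321]
ee_rot: [-0.004, 0.996, 0.084, 0.025]
wrist_force: [0.2, -0.7, 0.6]
opening: 0.641
```

```bash
python3 - <<'E'
from h import *
robot.read_camera('wrist');s,M=st();tilt(s,M);print(delta([.4676,-.2976,.0265],M,s['tcp_pos']))
E
```

```text
t 18.75 tcp [ 0.4718 -0.2996  0.0322] rack [-198.4 -350.9] toolx yaw-90 -80.41 F [-0.2  1.3 -0.4] op 55.1 q7 -0.64 tilt [0.049  0.0114]
tool-frame tilt [ 0.0501 -0.0031] ->rows of level err x,y
[-4.1 -2.7  5.5]
```

Call:
{"op": "servo_tool", "data": {"steps": [{"delta_pos": [-4, -2.5, 5.5], "roll": 0, "gripper": 55}]}}

```text
time: 18.85
tcp_pos: [0.4689, -0.2984, 0.0275]
ee_rot: [-0.003, 0.996, 0.084, 0.026]
wrist_force: [-0.1, -0.7, -1.0]
opening: 0.646
```

```bash
python3 - <<'E'
from h import *
robot.read_camera('wrist');s,M=st();tilt(s,M);print(delta([.4676,-.2976,.0265],M,s['tcp_pos']))
E
```

```text
t 18.9 tcp [ 0.4669 -0.2973  0.0261] rack [-202.8 -347.9] toolx yaw-90 -80.41 F [-1.3  0.2 -1. ] op 55.0 q7 -0.634 tilt [0.0485 0.0117]
tool-frame tilt [ 0.0497 -0.0035] ->rows of level err x,y
[ 0.7  0.4 -0.4]
```

Call:
{"op": "servo_tool", "data": {"steps": [{"delta_pos": [0, 0, 0], "roll": 0, "gripper": 35}, {"delta_pos": [0, 0, 0], "roll": 0, "gripper": 35}, {"delta_pos": [0, 0, 0], "roll": 0, "gripper": 35}, {"delta_pos": [0, 0, 0], "roll": 0, "gripper": 35}]}}

```text
time: 19.3
tcp_pos: [0.4664, -0.297, 0.0262]
ee_rot: [-0.004, 0.996, 0.083, 0.024]
wrist_force: [-0.6, -0.0, 0.8]
opening: 0.524
```

```bash
python3 - <<'E'
from h import *
snap('wrist','w21');s,M=st();tilt(s,M)
E
```

```text
t 19.35 tcp [ 0.4663 -0.297   0.0261] rack [-203.4 -347.4] toolx yaw-90 -80.43 F [-0.3  1.2  1.5] op 44.7 q7 -0.634 tilt [0.0479 0.0125]
tool-frame tilt [ 0.0493 -0.0044] ->rows of level err x,y
```

View pics/w21.png

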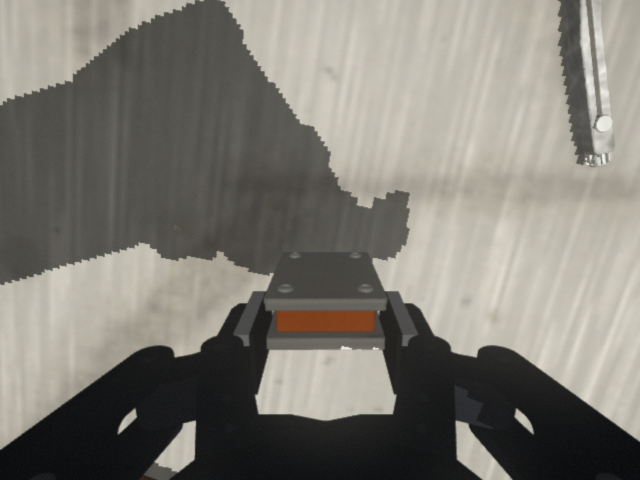

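Call:
{"op": "servo_tool", "data": {"steps": [{"delta_pos": [0, 0, -30], "roll": 0, "gripper": 35}, {"delta_pos": [0, 0, -45], "roll": 0, "gripper": 35}, {"delta_pos": [0, 0, -45], "roll": 0, "gripper": 35}, {"delta_pos": [0, 0, -45], "roll": 0, "gripper": 35}, {"delta_pos": [0, 0, -20], "roll": 0, "gripper": 35}]}}

```text
time: 19.85
tcp_pos: [0.4525, -0.2966, 0.2096]
ee_rot: [-0.009, 0.996, 0.083, 0.016]
wrist_force: [-0.3, -0.1, -3.3]
opening: 0.518
```

```bash
python3 - <<'E'
from h import *
s,M=st();tilt(s,M);plan([*fromrack((0,11)),.21],99.17,12)
E
```

```text
t 19.85 tcp [ 0.4525 -0.2966  0.2096] rack [-216.9 -344.8] toolx yaw-90 -80.45 F [-0.3 -0.1 -3.3] op 44.2 q7 -0.744 tilt [0.0312 0.0204]
tool-frame tilt [ 0.0341 -0.0149] ->rows of level err x,y
t 19.85 tcp [ 0.4525 -0.2966  0.2096] rack [-216.9 -344.8] toolx yaw-90 -80.45 F [-0.3 -0.1 -3.3] op 44.2 q7 -0.744 tilt [0.0312 0.0204]
[18.3, -29.5, -0.0] roll -7.47
[22.0, -26.9, -0.0] roll -7.47
[25.3, -23.8, -0.0] roll -7.47
[28.2, -20.3, -0.0] roll -7.47
[30.6, -16.5, -0.0] roll -7.47
[32.4, -12.4, -0.0] roll -7.47
[33.8, -8.1, -0.0] roll -7.47
[34.5, -3.6, -0.0] roll -7.47
[34.7, 0.9, -0.0] roll -7.47
[34.3, 5.4, -0.0] roll -7.47
[33.3, 9.8, -0.0] roll -7.47
[31.7, 14.1, -0.0] roll -7.47
```

Call:
{"op": "servo_tool", "data": {"steps": [{"delta_pos": [18, -29, -1], "roll": -7.5, "gripper": 35}, {"delta_pos": [22, -27, -1], "roll": -7.5, "gripper": 35}, {"delta_pos": [25, -24, -1], "roll": -7.5, "gripper": 35}, {"delta_pos": [28, -20, -1], "roll": -7.5, "gripper": 35}, {"delta_pos": [31, -16, -1], "roll": -7.5, "gripper": 35}]}}

```text
time: 20.35
tcp_pos: [0.5156, -0.1384, 0.2216]
ee_rot: [-0.0, 0.914, 0.404, 0.018]
wrist_force: [-0.3, 0.6, -3.3]
opening: 0.522
```

```bash
python3 - <<'E'
from h import *
plan([*fromrack((0,11)),.21],99.17,8)
E
```

```text
t 20.35 tcp [ 0.5156 -0.1384  0.2216] rack [-129.4 -198.8] toolx yaw-90 -42.29 F [-0.3  0.6 -3.3] op 44.6 q7 -0.478 tilt [0.0325 0.015 ]
[29.0, -10.4, 1.5] roll -6.43
[30.0, -7.1, 1.5] roll -6.43
[30.6, -3.7, 1.5] roll -6.43
[30.8, -0.3, 1.5] roll -6.43
[30.6, 3.2, 1.5] roll -6.43
[30.1, 6.6, 1.5] roll -6.43
[29.2, 9.9, 1.5] roll -6.43
[27.9, 13.1, 1.5] roll -6.43
```

Call:
{"op": "servo_tool", "data": {"steps": [{"delta_pos": [29, -10, 1], "roll": -6.5, "gripper": 35}, {"delta_pos": [30, -7, 1], "roll": -6.5, "gripper": 35}, {"delta_pos": [31, -4, 1], "roll": -6.5, "gripper": 35}, {"delta_pos": [31, 0, 1], "roll": -6.5, "gripper": 35}, {"delta_pos": [30, 3, 1], "roll": -6.5, "gripper": 35}]}}

```text
time: 20.85
tcp_pos: [0.5714, 0.0114, 0.2165]
ee_rot: [0.002, 0.757, 0.654, 0.014]
wrist_force: [0.9, 0.8, -2.7]
opening: 0.52
```

```bash
python3 - <<'E'
from h import *
plan([*fromrack((0,11)),.21],99.17,4)
E
```

```text
t 20.85 tcp [0.5714 0.0114 0.2165] rack [-50.5 -59.7] toolx yaw-90 -8.329999999999998 F [ 0.9  0.8 -2.7] op 44.4 q7 -0.223 tilt [0.024  0.0154]
[20.6, 6.7, 1.6] roll -4.37
[20.1, 8.3, 1.6] roll -4.37
[19.4, 9.8, 1.6] roll -4.37
[18.6, 11.2, 1.6] roll -4.37
```

Call:
{"op": "servo_tool", "data": {"steps": [{"delta_pos": [20, 7, 1], "roll": -4.5, "gripper": 35}, {"delta_pos": [20, 8, 1], "roll": -4.5, "gripper": 35}, {"delta_pos": [17, 9, 1], "roll": -4.5, "gripper": 35}, {"delta_pos": [8, 4, 1], "roll": -2.5, "gripper": 35}, {"delta_pos": [0, 0, 0], "roll": 0, "gripper": 35}]}}

```text
time: 21.35
tcp_pos: [0.5997, 0.0834, 0.2084]
ee_rot: [-0.0, 0.65, 0.76, 0.011]
wrist_force: [0.5, 0.4, -1.9]
opening: 0.523
```

```bash
python3 - <<'E'
from h import *
robot.read_camera('wrist');snap('wrist','w22');s,M=st();tilt(s,M);print(delta([*fromrack((0,11)),.15],M,s['tcp_pos']))
E
```

```text
t 21.45 tcp [0.5996 0.0813 0.2088] rack [-11.5   4.8] toolx yaw-90 8.680000000000007 F [-0.1 -0.6 -3.1] op 44.4 q7 -0.07 tilt [0.0136 0.0158]
tool-frame tilt [0.0136 0.0158] ->rows of level err x,y
[ 5.5 10.5 59. ]
```

View pics/w22.png

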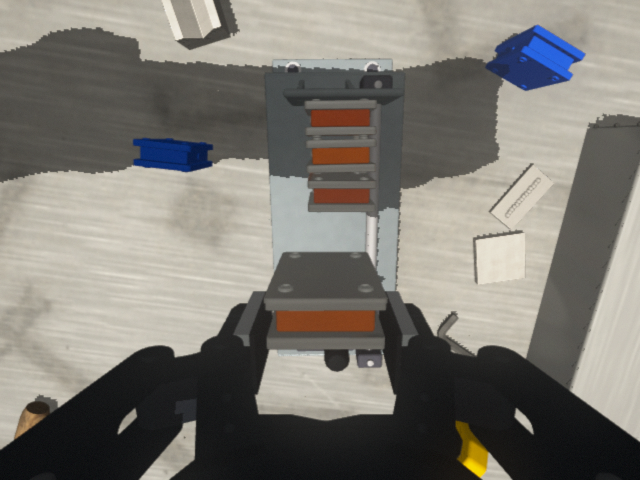

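Call:
{"op": "servo_tool", "data": {"steps": [{"delta_pos": [5, 9, 45], "roll": -0.5, "gripper": 35}]}}

```text
time: 21.55
tcp_pos: [0.6128, 0.0866, 0.1698]
ee_rot: [0.005, 0.65, 0.76, 0.015]
wrist_force: [2.0, 1.4, -2.7]
opening: 0.521
```

```bash
python3 - <<'E'
from h import *
robot.read_camera('wrist');snap('wrist','w23');s,M=st();tilt(s,M);print(delta([*fromrack((0,11)),.12],M,s['tcp_pos']))
im=cv2.imread('pics/w23.png');crop(im,220,60,420,360,2.6,'w23a.png')
E
```

```text
t 21.65 tcp [0.6048 0.0867 0.1587] rack [-5.5  9.3] toolx yaw-90 9.060000000000002 F [-1.9  1.1 -4.2] op 44.5 q7 -0.078 tilt [0.0038 0.0136]
tool-frame tilt [0.0129 0.0059] ->rows of level err x,y
[ 1.3  5.3 38.7]
```

View pics/w23a.png

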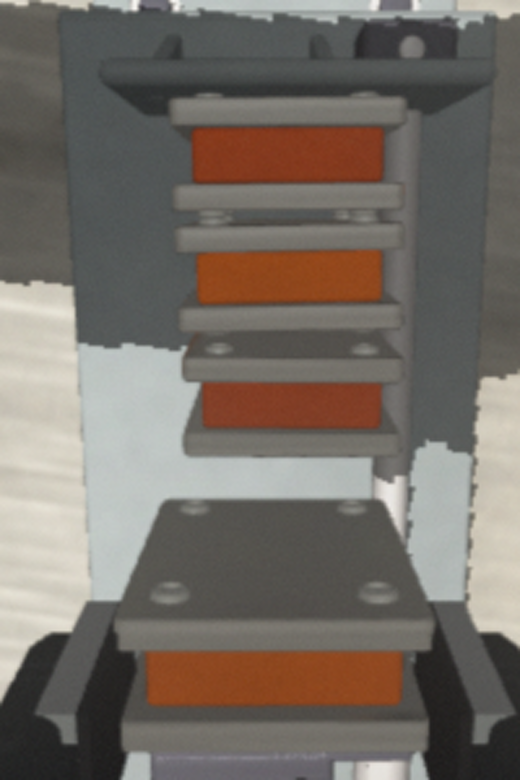

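```bash
python3 - <<'E'
from h import *
i=load('w23')
for p in [(184,453),(397,453),(171,100),(405,100),(178,328),(401,328)]: print(p,torack(onz(i,(p[0]/2.6+220,p[1]/2.6+60),.126)).round(1))
E
```

```text
(184, 453) [-21.1  27.4]
(397, 453) [23.6 27.1]
(171, 100) [-21.6  96.7]
(405, 100) [23.  96.7]
(178, 328) [-21.5  53.5]
(401, 328) [23.6 53.3]
```

Call:
{"op": "servo_tool", "data": {"steps": [{"delta_pos": [1, 5, 20], "roll": 0, "gripper": 35}, {"delta_pos": [0, 0, 20], "roll": 0, "gripper": 35}]}}

```text
time: 21.85
tcp_pos: [0.6115, 0.0865, 0.1213]
ee_rot: [-0.001, 0.651, 0.759, 0.008]
wrist_force: [-0.0, -0.1, -3.0]
opening: 0.524
```

```bash
python3 - <<'E'
from h import *
robot.read_camera('wrist');robot.read_camera('wrist');s,M=st();tilt(s,M);print(delta([*fromrack((0,11)),.09],M,s['tcp_pos']))
E
```

```text
t 21.95 tcp [0.6095 0.0858 0.1196] rack [-1.   7.7] toolx yaw-90 8.780000000000001 F [ 0.3  0.2 -4. ] op 44.5 q7 -0.086 tilt [0.0033 0.0118]
tool-frame tilt [0.0111 0.0051] ->rows of level err x,y
[ 3.   0.8 29.7]
```

Call:
{"op": "servo_tool", "data": {"steps": [{"delta_pos": [3, 0, 25], "roll": -0.3, "gripper": 35}]}}

```text
time: 22.05
tcp_pos: [0.6122, 0.0881, 0.0994]
ee_rot: [-0.0, 0.65, 0.76, 0.008]
wrist_force: [-36.4, -8.2, 91.1]
opening: 0.52
```

```bash
python3 - <<'E'
from h import *
robot.read_camera('wrist');s,M=st();tilt(s,M);print(delta([*fromrack((0,11)),.0865],M,s['tcp_pos']))
E
```

```text
t 22.1 tcp [0.6077 0.088  0.0956] rack [-2.4 10.1] toolx yaw-90 9.0 F [-3.9 -0.1 -4.9] op 44.8 q7 -0.092 tilt [0.0001 0.0105]
tool-frame tilt [0.0103 0.0018] ->rows of level err x,y
[0.8 2.4 9.1]
```

```bash
python3 - <<'E'
from h import *
snap('wrist','w24');snap('side','d24');s,M=st()
im=cv2.imread('pics/d24.png');crop(im,210,190,390,325,4,'d24a.png')
E
```

```text
t 22.2 tcp [0.6082 0.0882 0.0958] rack [-1.9 10.2] toolx yaw-90 9.010000000000005 F [-2.5 -0.1 -4.8] op 45.0 q7 -0.091 tilt [0.0017 0.011 ]
```

View pics/w24.png

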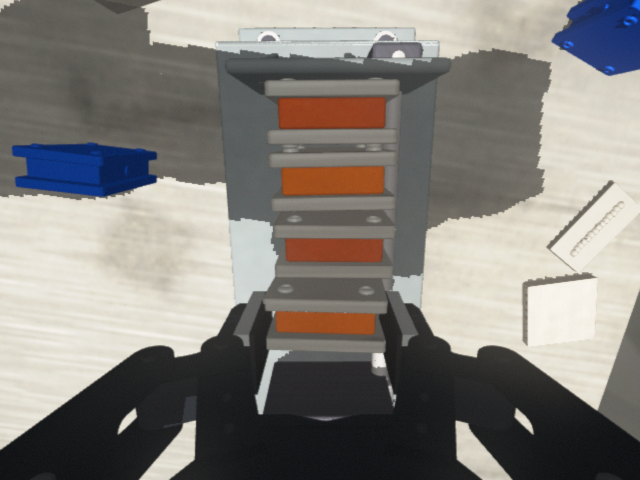

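View pics/d24a.png

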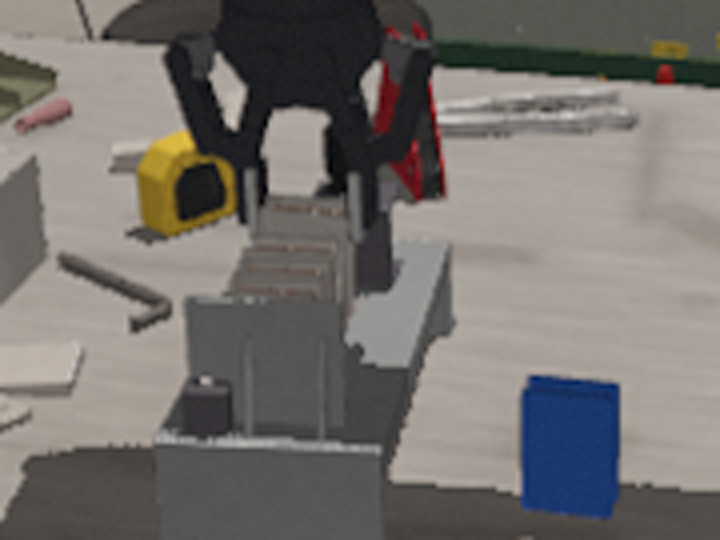

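Call:
{"op": "servo_tool", "data": {"steps": [{"delta_pos": [0.5, -0.5, 5], "roll": 0, "gripper": 35}]}}

```text
time: 22.3
tcp_pos: [0.6081, 0.0881, 0.0926]
ee_rot: [-0.002, 0.65, 0.76, 0.005]
wrist_force: [0.1, 0.3, -2.8]
opening: 0.519
```

```bash
python3 - <<'E'
from h import *
s,M=st();robot.read_camera('wrist');s,M=st();tilt(s,M);print(delta([*fromrack((0,11)),.0865],M,s['tcp_pos']))
E
```

```text
t 22.3 tcp [0.6081 0.0881 0.0926] rack [-2.  10.1] toolx yaw-90 8.950000000000003 F [ 0.1  0.3 -2.8] op 44.3 q7 -0.093 tilt [0.0031 0.0109]
t 22.35 tcp [0.6081 0.0881 0.0916] rack [-2.  10.2] toolx yaw-90 8.950000000000003 F [ 0.   0.2 -3.8] op 44.5 q7 -0.093 tilt [0.0032 0.0109]
tool-frame tilt [0.0103 0.0049] ->rows of level err x,y
[0.8 2.  5.1]
```

Call:
{"op": "servo_tool", "data": {"steps": [{"delta_pos": [0.5, 0, 3.5], "roll": 0, "gripper": 35}]}}

```text
time: 22.45
tcp_pos: [0.6083, 0.0883, 0.089]
ee_rot: [-0.002, 0.65, 0.76, 0.005]
wrist_force: [-2.1, -0.3, -0.9]
opening: 0.523
```

```bash
python3 - <<'E'
from h import *
s,M=st();robot.read_camera('wrist');s,M=st()
E
```

```text
t 22.45 tcp [0.6083 0.0883 0.089 ] rack [-1.8 10.3] toolx yaw-90 8.909999999999997 F [-2.1 -0.3 -0.9] op 44.6 q7 -0.095 tilt [0.0042 0.0108]
t 22.5 tcp [0.6083 0.0884 0.0882] rack [-1.8 10.4] toolx yaw-90 8.920000000000002 F [-0.1 -0.3 -3.5] op 44.5 q7 -0.095 tilt [0.004  0.0109]
```

Call:
{"op": "servo_tool", "data": {"steps": [{"delta_pos": [0.3, 0, 2], "roll": 0, "gripper": 35}]}}

```text
time: 22.6
tcp_pos: [0.6084, 0.0886, 0.0865]
ee_rot: [-0.002, 0.65, 0.76, 0.006]
wrist_force: [-2.4, -0.1, -1.6]
opening: 0.521
```

```bash
python3 - <<'E'
from h import *
s,M=st();robot.read_camera('wrist');s,M=st()
E
```

```text
t 22.6 tcp [0.6084 0.0886 0.0865] rack [-1.6 10.6] toolx yaw-90 8.909999999999997 F [-2.4 -0.1 -1.6] op 44.5 q7 -0.096 tilt [0.0045 0.0109]
t 22.65 tcp [0.6084 0.0886 0.0861] rack [-1.6 10.6] toolx yaw-90 8.909999999999997 F [-1.6 -0.3 -1.6] op 44.5 q7 -0.096 tilt [0.0045 0.0108]
```

Call:
{"op": "servo_tool", "data": {"steps": [{"delta_pos": [0, 0, 2], "roll": 0, "gripper": 35}]}}

```text
time: 22.75
tcp_pos: [0.6087, 0.0885, 0.0856]
ee_rot: [-0.002, 0.65, 0.76, 0.005]
wrist_force: [-7.4, -2.6, 20.0]
opening: 0.518
```

```bash
python3 - <<'E'
from h import *
s,M=st();robot.read_camera('wrist');s,M=st()
E
```

```text
t 22.75 tcp [0.6087 0.0885 0.0856] rack [-1.3 10.4] toolx yaw-90 8.909999999999997 F [-7.4 -2.6 20. ] op 44.3 q7 -0.096 tilt [0.0046 0.0104]
t 22.8 tcp [0.6086 0.0885 0.0857] rack [-1.4 10.5] toolx yaw-90 8.909999999999997 F [-5.3 -1.5  8.8] op 44.7 q7 -0.096 tilt [0.0044 0.0104]
```

Call:
{"op": "servo_tool", "data": {"steps": [{"delta_pos": [0, 0, 2], "roll": 0, "gripper": 35}]}}

```text
time: 22.9
tcp_pos: [0.6087, 0.0884, 0.0857]
ee_rot: [-0.002, 0.65, 0.76, 0.005]
wrist_force: [-6.6, -1.1, 14.4]
opening: 0.52
```

```bash
python3 - <<'E'
from h import *
s,M=st();snap('wrist','w25');snap('side','d25');s,M=st()
im=cv2.imread('pics/d25.png');crop(im,210,190,390,325,4,'d25a.png')
E
```

```text
t 22.9 tcp [0.6087 0.0884 0.0857] rack [-1.4 10.4] toolx yaw-90 8.900000000000006 F [-6.6 -1.1 14.4] op 44.4 q7 -0.096 tilt [0.0041 0.0101]
t 23.0 tcp [0.6087 0.0885 0.0857] rack [-1.4 10.4] toolx yaw-90 8.909999999999997 F [-6.1 -0.9 11.4] op 44.5 q7 -0.096 tilt [0.0042 0.0102]
```

View pics/w25.png

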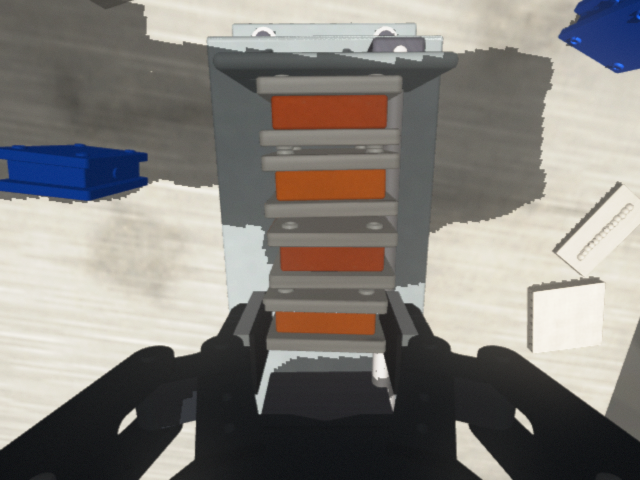

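View pics/d25a.png

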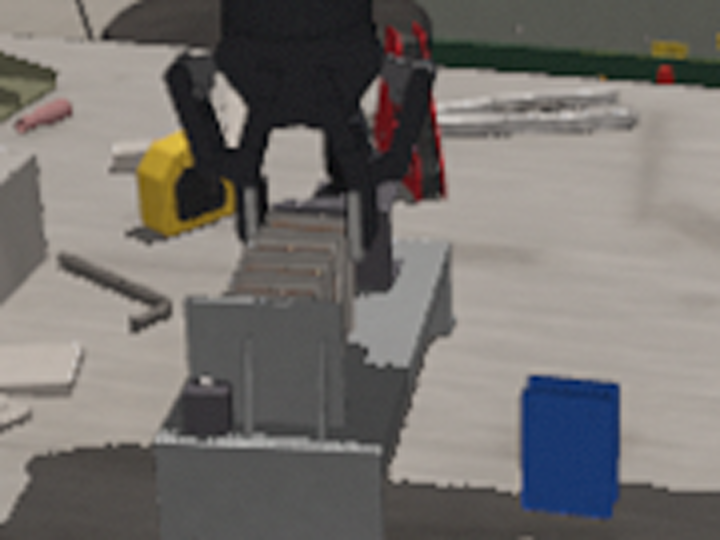

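Call:
{"op": "servo_tool", "data": {"steps": [{"delta_pos": [0, 2.8, -0.5], "roll": 0, "gripper": 35}]}}

```text
time: 23.1
tcp_pos: [0.6088, 0.0886, 0.086]
ee_rot: [-0.004, 0.65, 0.76, 0.003]
wrist_force: [-7.3, -2.2, -5.7]
opening: 0.519
```

```bash
python3 - <<'E'
from h import *
s,M=st();robot.read_camera('wrist');s,M=st()
E
```

```text
t 23.1 tcp [0.6088 0.0886 0.086 ] rack [-1.2 10.5] toolx yaw-90 8.909999999999997 F [-7.3 -2.2 -5.7] op 44.3 q7 -0.096 tilt [-0.0014  0.0091]
t 23.15 tcp [0.6088 0.0886 0.0859] rack [-1.3 10.5] toolx yaw-90 8.909999999999997 F [-8.1 -1.3  3.7] op 44.4 q7 -0.096 tilt [-0.0021  0.009 ]
```

Call:
{"op": "servo_tool", "data": {"steps": [{"delta_pos": [0, 1.2, 0], "roll": 0, "gripper": 35}]}}

```text
time: 23.25
tcp_pos: [0.6087, 0.0886, 0.0859]
ee_rot: [-0.005, 0.65, 0.76, 0.002]
wrist_force: [-3.2, -1.9, 2.5]
opening: 0.523
```

```bash
python3 - <<'E'
from h import *
s,M=st();snap('wrist','w26');s,M=st()
E
```

```text
t 23.25 tcp [0.6087 0.0886 0.0859] rack [-1.4 10.5] toolx yaw-90 8.909999999999997 F [-3.2 -1.9  2.5] op 44.7 q7 -0.096 tilt [-0.0049  0.0085]
t 23.3 tcp [0.6087 0.0886 0.0859] rack [-1.3 10.5] toolx yaw-90 8.909999999999997 F [-6.2 -1.1  3.6] op 44.6 q7 -0.096 tilt [-0.0051  0.0084]
```

View pics/w26.png

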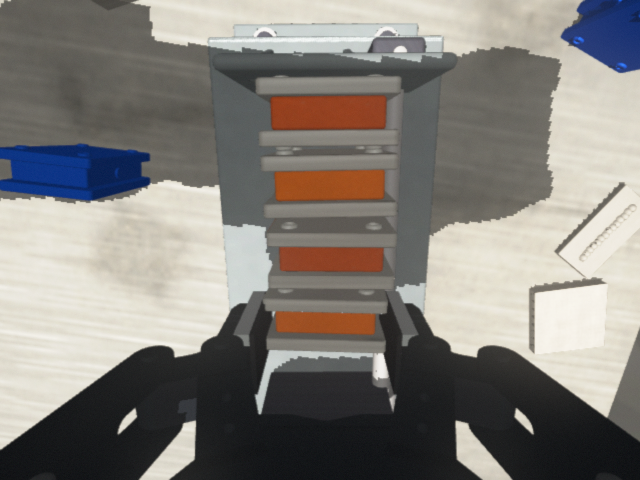

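Call:
{"op": "servo_tool", "data": {"steps": [{"delta_pos": [0, 0, -2], "roll": 0, "gripper": 35}]}}

```text
time: 23.4
tcp_pos: [0.6085, 0.0886, 0.0875]
ee_rot: [-0.005, 0.65, 0.76, 0.001]
wrist_force: [-1.0, -0.4, -2.8]
opening: 0.525
```

```bash
python3 - <<'E'
from h import *
s,M=st();robot.read_camera('wrist');s,M=st()
E
```

```text
t 23.4 tcp [0.6085 0.0886 0.0875] rack [-1.5 10.6] toolx yaw-90 8.909999999999997 F [-1.  -0.4 -2.8] op 44.9 q7 -0.095 tilt [-0.0056  0.0083]
t 23.45 tcp [0.6085 0.0886 0.0879] rack [-1.5 10.6] toolx yaw-90 8.909999999999997 F [-2.8  0.  -2.7] op 44.7 q7 -0.095 tilt [-0.0055  0.0084]
```

Call:
{"op": "servo_tool", "data": {"steps": [{"delta_pos": [0, 2, 0], "roll": 0, "gripper": 35}]}}

```text
time: 23.55
tcp_pos: [0.6088, 0.0887, 0.0876]
ee_rot: [-0.006, 0.65, 0.76, -0.0]
wrist_force: [-9.6, -2.2, 3.3]
opening: 0.521
```

```bash
python3 - <<'E'
from h import *
s,M=st();robot.read_camera('wrist');s,M=st();tilt(s,M)
E
```

```text
t 23.55 tcp [0.6088 0.0887 0.0876] rack [-1.2 10.6] toolx yaw-90 8.909999999999997 F [-9.6 -2.2  3.3] op 44.5 q7 -0.095 tilt [-0.0095  0.0076]
t 23.6 tcp [0.6088 0.0886 0.0875] rack [-1.3 10.6] toolx yaw-90 8.909999999999997 F [-6.6 -1.1  1.6] op 44.7 q7 -0.095 tilt [-0.01    0.0075]
tool-frame tilt [ 0.009  -0.0087] ->rows of level err x,y
```

Call:
{"op": "servo_tool", "data": {"steps": [{"delta_pos": [0, -0.5, 2.2], "roll": 0, "gripper": 35}]}}

```text
time: 23.7
tcp_pos: [0.6087, 0.0887, 0.0856]
ee_rot: [-0.006, 0.65, 0.76, -0.0]
wrist_force: [-1.3, -1.6, 10.0]
opening: 0.524
```

```bash
python3 - <<'E'
from h import *
s,M=st();robot.read_camera('wrist');s,M=st();tilt(s,M)
E
```

```text
t 23.7 tcp [0.6087 0.0887 0.0856] rack [-1.4 10.6] toolx yaw-90 8.909999999999997 F [-1.3 -1.6 10. ] op 44.8 q7 -0.095 tilt [-0.0092  0.0076]
t 23.75 tcp [0.6087 0.0886 0.0857] rack [-1.3 10.5] toolx yaw-90 8.909999999999997 F [-2.8 -1.2  1.8] op 44.9 q7 -0.095 tilt [-0.0091  0.0076]
tool-frame tilt [ 0.0089 -0.0078] ->rows of level err x,y
```

Call:
{"op": "servo_tool", "data": {"steps": [{"delta_pos": [0, 0, 0], "roll": 0, "gripper": 56}, {"delta_pos": [0, 0, 0], "roll": 0, "gripper": 56}, {"delta_pos": [0, 0, 0], "roll": 0, "gripper": 56}]}}

```text
time: 24.05
tcp_pos: [0.6127, 0.0894, 0.0874]
ee_rot: [-0.003, 0.65, 0.76, 0.003]
wrist_force: [0.5, 0.7, 0.5]
opening: 0.656
```

```bash
python3 - <<'E'
from h import *
s,M=st();snap('wrist','w27');s,M=st();tilt(s,M)
E
```

```text
t 24.05 tcp [0.6127 0.0894 0.0874] rack [ 2.7 10.7] toolx yaw-90 8.909999999999997 F [0.5 0.7 0.5] op 56.0 q7 -0.095 tilt [-0.0007  0.0093]
t 24.1 tcp [0.6127 0.0894 0.0874] rack [ 2.8 10.7] toolx yaw-90 8.909999999999997 F [ 0.9 -0.7 -0.2] op 56.0 q7 -0.095 tilt [-0.0007  0.0094]
tool-frame tilt [0.0093 0.0008] ->rows of level err x,y
```

View pics/w27.png

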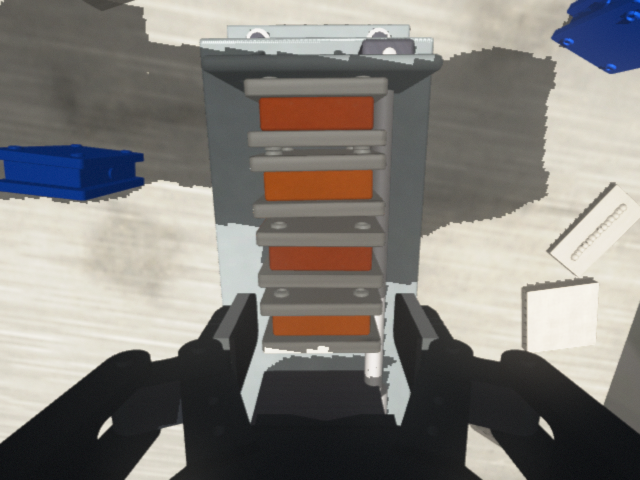

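Call:
{"op": "servo_tool", "data": {"steps": [{"delta_pos": [0, -2.5, -15], "roll": 0, "gripper": 62}, {"delta_pos": [0, -2, -30], "roll": 0, "gripper": 66}]}}

```text
time: 24.3
tcp_pos: [0.6059, 0.088, 0.1305]
ee_rot: [-0.006, 0.65, 0.76, 0.001]
wrist_force: [0.3, -0.0, 0.5]
opening: 0.773
```

```bash
python3 - <<'E'
from h import *
s,M=st();snap('wrist','w28');s,M=st();tilt(s,M)
im=cv2.imread('pics/w28.png');crop(im,210,0,420,330,2.4,'w28a.png')
E
```

```text
t 24.3 tcp [0.6059 0.088  0.1305] rack [-4.2 10.4] toolx yaw-90 8.920000000000002 F [ 0.3 -0.   0.5] op 66.0 q7 -0.089 tilt [-0.0074  0.0083]
t 24.35 tcp [0.6095 0.0886 0.1371] rack [-0.6 10.4] toolx yaw-90 8.909999999999997 F [0.9 1.1 3.3] op 66.0 q7 -0.088 tilt [0.0023 0.01  ]
tool-frame tilt [0.0095 0.0038] ->rows of level err x,y
```

View pics/w28.png

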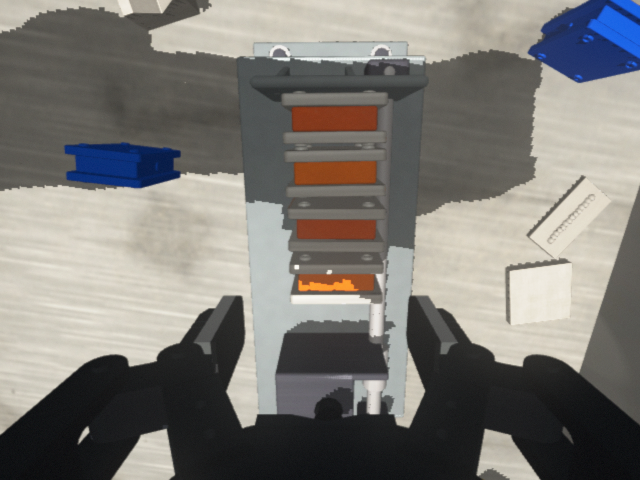

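Call:
{"op": "servo_tool", "data": {"steps": [{"delta_pos": [-20, 0, -20], "roll": 0, "gripper": 50}, {"delta_pos": [-35, -1, -5], "roll": -0.2, "gripper": 50}, {"delta_pos": [-22, 0, 0], "roll": 0, "gripper": 50}, {"delta_pos": [0, 0, 0], "roll": 0, "gripper": 50}]}}

```text
time: 24.75
tcp_pos: [0.6241, 0.0119, 0.1706]
ee_rot: [0.002, 0.647, 0.762, 0.009]
wrist_force: [-0.0, -0.4, -0.3]
opening: 0.587
```

```bash
python3 - <<'E'
from h import *
robot.read_camera('wrist');snap('wrist','w29');s,M=st();tilt(s,M);print(delta([*fromrack((-2.5,-75.3)),.118],M,s['tcp_pos']))
E
```

```text
t 24.85 tcp [0.6234 0.0158 0.17  ] rack [  1.6 -63.6] toolx yaw-90 9.569999999999993 F [0.2 0.5 0.5] op 49.7 q7 0.056 tilt [0.0135 0.0136]
tool-frame tilt [0.0112 0.0156] ->rows of level err x,y
[-12.2  -5.   51.8]
```

View pics/w29.png

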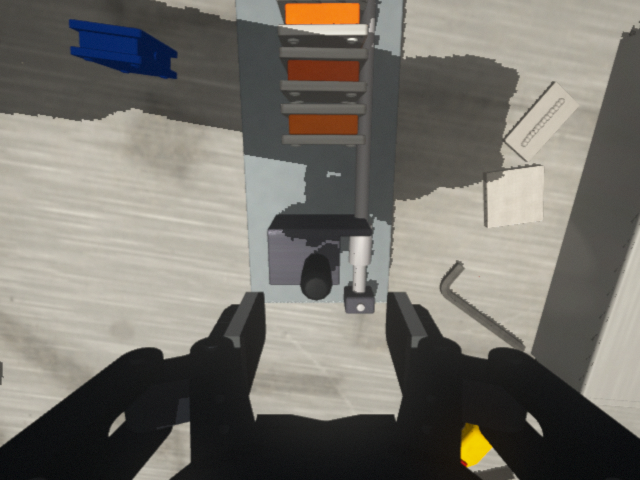

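```bash
python3 - <<'E'
from h import *
i=load('w29');print(torack(onz(i,(316,288),.1485)))
E
```

```text
[ -2.36921567 -75.23215071]
```

Call:
{"op": "servo_tool", "data": {"steps": [{"delta_pos": [-12, -5, 20], "roll": 0, "gripper": 50}]}}

```text
time: 24.95
tcp_pos: [0.6229, 0.0076, 0.1526]
ee_rot: [0.002, 0.644, 0.765, 0.013]
wrist_force: [-0.0, 0.9, -0.5]
opening: 0.587
```

```bash
python3 - <<'E'
from h import *
robot.read_camera('wrist');s,M=st();tilt(s,M);print(delta([*fromrack((-2.5,-75.3)),.118],M,s['tcp_pos']))
E
```

```text
t 25.0 tcp [0.6191 0.0034 0.1475] rack [ -4.6 -75.2] toolx yaw-90 9.64 F [-1.7 -2.3 -2.3] op 50.2 q7 0.076 tilt [0.0109 0.0134]
tool-frame tilt [0.0114 0.013 ] ->rows of level err x,y
[-0.4  1.8 29.5]
```

Call:
{"op": "servo_tool", "data": {"steps": [{"delta_pos": [0, 1.5, 14], "roll": 0, "gripper": 50}, {"delta_pos": [0, 0, 12], "roll": 0, "gripper": 50}]}}

```text
time: 25.2
tcp_pos: [0.621, 0.0065, 0.121]
ee_rot: [-0.0, 0.644, 0.765, 0.009]
wrist_force: [0.3, 0.3, 0.6]
opening: 0.583
```

```bash
python3 - <<'E'
from h import *
robot.read_camera('wrist');s,M=st();tilt(s,M);print(delta([*fromrack((-2.5,-75.3)),.118],M,s['tcp_pos']))
E
```

```text
t 25.25 tcp [0.6198 0.0068 0.119 ] rack [ -3.4 -72. ] toolx yaw-90 9.769999999999996 F [-1.3  0.1 -0.7] op 50.0 q7 0.071 tilt [0.0086 0.0146]
tool-frame tilt [0.013  0.0109] ->rows of level err x,y
[-3.3  0.9  1. ]
```

Call:
{"op": "servo_tool", "data": {"steps": [{"delta_pos": [-3.3, 0.8, 0.5], "roll": 0.5, "gripper": 50}, {"delta_pos": [0, 0, 0], "roll": 0, "gripper": 10}, {"delta_pos": [0, 0, 0], "roll": 0, "gripper": 10}, {"delta_pos": [0, 0, 0], "roll": 0, "gripper": 10}, {"delta_pos": [0, 0, 0], "roll": 0, "gripper": 10}]}}

```text
time: 25.75
tcp_pos: [0.6207, 0.0058, 0.118]
ee_rot: [-0.003, 0.647, 0.763, 0.008]
wrist_force: [0.7, -0.7, -4.1]
opening: 0.171
```

Call:
{"op": "servo_tool", "data": {"steps": [{"delta_pos": [0, 0, 0], "roll": 0, "gripper": 10}, {"delta_pos": [0, 0, 0], "roll": 0, "gripper": 10}]}}

```text
time: 25.95
tcp_pos: [0.6207, 0.0058, 0.1179]
ee_rot: [-0.003, 0.647, 0.763, 0.008]
wrist_force: [0.1, -0.3, -1.9]
opening: 0.173
```

```bash
python3 - <<'E'
from h import *
snap('wrist','w30');s,M=st();tilt(s,M);print(delta([*fromrack((-2.5,-9)),.118],M,s['tcp_pos']))
E
```

```text
t 26.0 tcp [0.6207 0.0058 0.1179] rack [ -2.7 -73.1] toolx yaw-90 9.379999999999995 F [-0.5 -0.4 -1.1] op 14.4 q7 0.067 tilt [0.0062 0.0154]
tool-frame tilt [0.0141 0.0087] ->rows of level err x,y
[64.1  0.5  0.8]
```

View pics/w30.png

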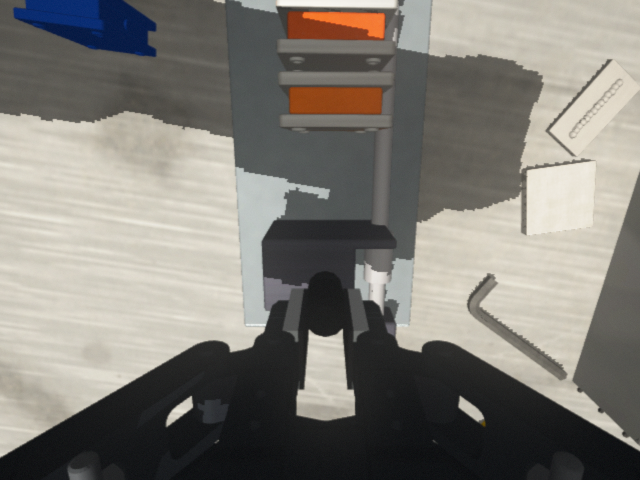

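Call:
{"op": "servo_tool", "data": {"steps": [{"delta_pos": [10, 0, 0], "roll": 0, "gripper": 10}, {"delta_pos": [12, 0, 0], "roll": 0, "gripper": 10}, {"delta_pos": [12, 0, 0], "roll": 0, "gripper": 10}, {"delta_pos": [6, 0, 0], "roll": 0, "gripper": 10}, {"delta_pos": [0, 0, 0], "roll": 0, "gripper": 10}]}}

```text
time: 26.5
tcp_pos: [0.6151, 0.0403, 0.1179]
ee_rot: [0.001, 0.649, 0.761, 0.006]
wrist_force: [0.1, -0.8, -2.1]
opening: 0.17
```

```bash
python3 - <<'E'
from h import *
robot.read_camera('wrist');s,M=st();tilt(s,M);print(delta([*fromrack((-2.5,-6.8)),.118],M,s['tcp_pos']))
E
```

```text
t 26.55 tcp [0.6151 0.0402 0.1179] rack [ -2.7 -38.2] toolx yaw-90 9.090000000000003 F [ 0.5 -1.6 -2.9] op 14.6 q7 -0.006 tilt [0.0086 0.0076]
tool-frame tilt [0.0062 0.0097] ->rows of level err x,y
[31.4  0.1  0.1]
```

Call:
{"op": "servo_tool", "data": {"steps": [{"delta_pos": [5, 0, 0], "roll": 0, "gripper": 10}, {"delta_pos": [5, 0, 0], "roll": 0, "gripper": 10}, {"delta_pos": [5, 0, 0], "roll": 0, "gripper": 10}, {"delta_pos": [4, 0, 0], "roll": 0, "gripper": 10}]}}

```text
time: 26.95
tcp_pos: [0.6124, 0.057, 0.1179]
ee_rot: [0.002, 0.65, 0.76, 0.005]
wrist_force: [1.8, -6.3, -2.9]
opening: 0.174
```

```bash
python3 - <<'E'
from h import *
snap('wrist','w31');s,M=st();tilt(s,M);print(delta([*fromrack((-2.5,-6.8)),.118],M,s['tcp_pos']))
E
```

```text
t 27.0 tcp [0.6123 0.0576 0.1179] rack [ -2.7 -20.7] toolx yaw-90 9.0 F [ 1.7 -4.3 -2.9] op 14.7 q7 -0.041 tilt [0.009  0.0047]
tool-frame tilt [0.0033 0.0096] ->rows of level err x,y
[13.9  0.2 -0. ]
```

View pics/w31.png

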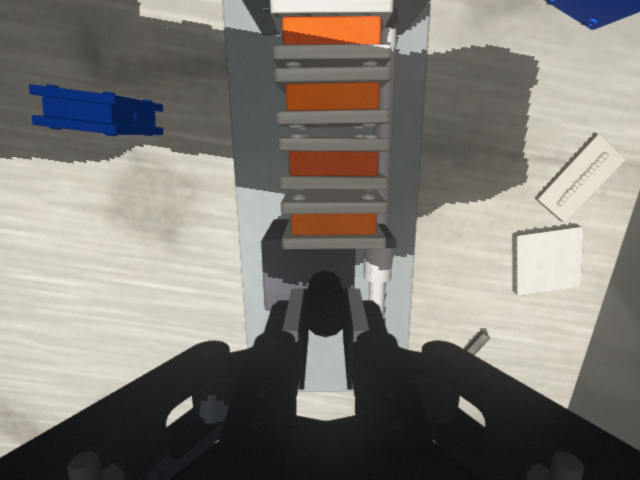

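Follower is at the fourth magnet, row straight. Push slowly on.

Call:
{"op": "servo_tool", "data": {"steps": [{"delta_pos": [4, 0, 0], "roll": 0, "gripper": 10}, {"delta_pos": [4, 0, 0], "roll": 0, "gripper": 10}, {"delta_pos": [3, 0, 0], "roll": 0, "gripper": 10}, {"delta_pos": [2, 0, 0], "roll": 0, "gripper": 10}]}}

```text
time: 27.4
tcp_pos: [0.6114, 0.0633, 0.1179]
ee_rot: [0.006, 0.651, 0.759, 0.002]
wrist_force: [0.8, -8.1, -3.3]
opening: 0.168
```

```bash
python3 - <<'E'
from h import *
snap('wrist','w32');s,M=st();tilt(s,M);print(delta([*fromrack((-2.5,-6.8)),.118],M,s['tcp_pos']))
E
```

```text
t 27.45 tcp [0.6114 0.0633 0.1179] rack [ -2.7 -14.9] toolx yaw-90 8.769999999999996 F [ 1.9 -7.9 -3.6] op 14.8 q7 -0.065 tilt [ 0.0105 -0.0049]
tool-frame tilt [-0.0065  0.0097] ->rows of level err x,y
[ 8.1  0.2 -0.2]
```

View pics/w32.png

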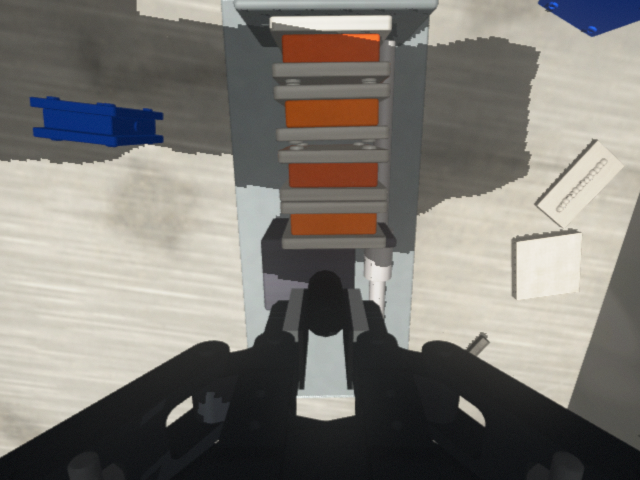

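Call:
{"op": "servo_tool", "data": {"steps": [{"delta_pos": [6, 0, 0], "roll": 0, "gripper": 10}, {"delta_pos": [6, 0, 0], "roll": 0, "gripper": 10}]}}

```text
time: 27.65
tcp_pos: [0.6106, 0.0683, 0.1179]
ee_rot: [0.009, 0.653, 0.758, -0.001]
wrist_force: [2.4, -11.2, -2.3]
opening: 0.173
```

```bash
python3 - <<'E'
from h import *
s,M=st();robot.read_camera('wrist');s,M=st();tilt(s,M);print(delta([*fromrack((-2.5,-6.8)),.118],M,s['tcp_pos']))
E
```

```text
t 27.65 tcp [0.6106 0.0683 0.1179] rack [-2.7 -9.7] toolx yaw-90 8.510000000000005 F [  2.4 -11.2  -2.3] op 14.8 q7 -0.087 tilt [ 0.0116 -0.0128]
t 27.7 tcp [0.6105 0.0689 0.1179] rack [-2.7 -9.1] toolx yaw-90 8.540000000000006 F [ 2.1 -9.2 -2.2] op 14.2 q7 -0.088 tilt [ 0.0116 -0.0127]
tool-frame tilt [-0.0143  0.0095] ->rows of level err x,y
[ 2.3  0.2 -0.1]
```

Call:
{"op": "servo_tool", "data": {"steps": [{"delta_pos": [4, 0, 0], "roll": 0, "gripper": 10}, {"delta_pos": [4, 0, 0], "roll": 0, "gripper": 10}]}}

```text
time: 27.9
tcp_pos: [0.6105, 0.0691, 0.1179]
ee_rot: [0.012, 0.654, 0.756, -0.004]
wrist_force: [1.5, -11.2, -2.0]
opening: 0.169
```

```bash
python3 - <<'E'
from h import *
s,M=st();snap('wrist','w33');s,M=st();tilt(s,M)
im=cv2.imread('pics/w33.png');crop(im,220,0,420,320,2.5,'w33a.png')
E
```

```text
t 27.9 tcp [0.6105 0.0691 0.1179] rack [-2.7 -9. ] toolx yaw-90 8.290000000000006 F [  1.5 -11.2  -2. ] op 14.4 q7 -0.102 tilt [ 0.0127 -0.022 ]
t 27.95 tcp [0.6104 0.0691 0.1179] rack [-2.7 -9. ] toolx yaw-90 8.290000000000006 F [  2.1 -10.6  -2.6] op 14.3 q7 -0.103 tilt [ 0.0127 -0.0223]
tool-frame tilt [-0.0239  0.0094] ->rows of level err x,y
```

View pics/w33a.png

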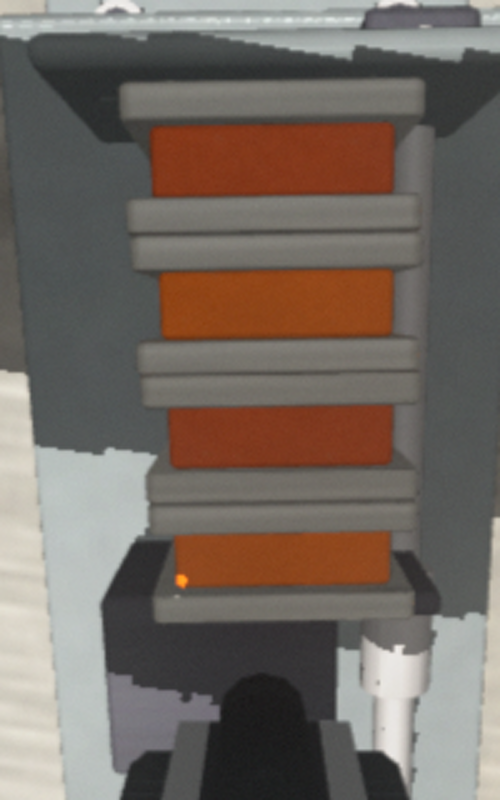

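```bash
python3 - <<'E'
from h import *
i=load('w33')
f=lambda x,y,z=.126:torack(onz(i,(x/2.5+220,y/2.5),z)).round(1)
print('ep inner?',f(50,68),f(450,68),'m1 far',f(122,83),f(422,83),'m4 near',f(157,620),f(413,620))
print('seams',f(128,234),f(420,234),f(140,375),f(418,375),f(150,504),f(415,504))
im=cv2.imread('pics/w33.png');crop(im,225,10,405,70,4.4,'w33b.png')
E
```

```text
ep inner? [-31.8  99.4] [26.9 98.6] m1 far [-21.4  97.3] [22.8 96.7] m4 near [-20.5  13.9] [24.2 13. ]
seams [-21.8  76.6] [23.3 75.9] [-21.1  55.4] [23.7 54.7] [-20.6  34.4] [23.9 33.6]
```

View pics/w33b.png

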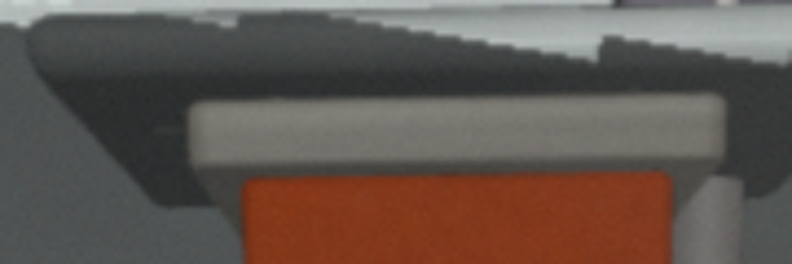

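Call:
{"op": "servo_tool", "data": {"steps": [{"delta_pos": [9, 0, 0], "roll": 0, "gripper": 10}]}}

```text
time: 28.05
tcp_pos: [0.6102, 0.0707, 0.1179]
ee_rot: [0.015, 0.655, 0.755, -0.007]
wrist_force: [4.3, -25.7, -0.8]
opening: 0.169
```

```bash
python3 - <<'E'
from h import *
s,M=st();snap('wrist','w34');s,M=st();tilt(s,M)
im=cv2.imread('pics/w34.png');crop(im,225,10,405,70,4.4,'w34b.png')
E
```

```text
t 28.05 tcp [0.6102 0.0707 0.1179] rack [-2.7 -7.3] toolx yaw-90 8.069999999999993 F [  4.3 -25.7  -0.8] op 14.4 q7 -0.118 tilt [ 0.0136 -0.0307]
t 28.1 tcp [0.6102 0.0707 0.1179] rack [-2.7 -7.4] toolx yaw-90 8.090000000000003 F [  3.6 -19.2  -1.2] op 14.2 q7 -0.119 tilt [ 0.0138 -0.0319]
tool-frame tilt [-0.0335  0.0091] ->rows of level err x,y
```

View pics/w34b.png

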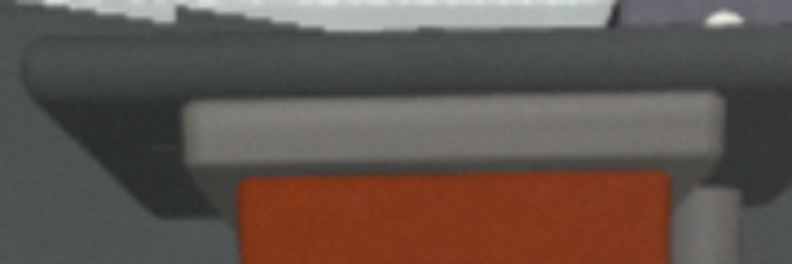

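```bash
python3 - <<'E'
from h import *
im=cv2.imread('pics/w34.png');crop(im,220,0,420,320,2.5,'w34a.png')
E
```

```text
(no output)
```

View pics/w34a.png

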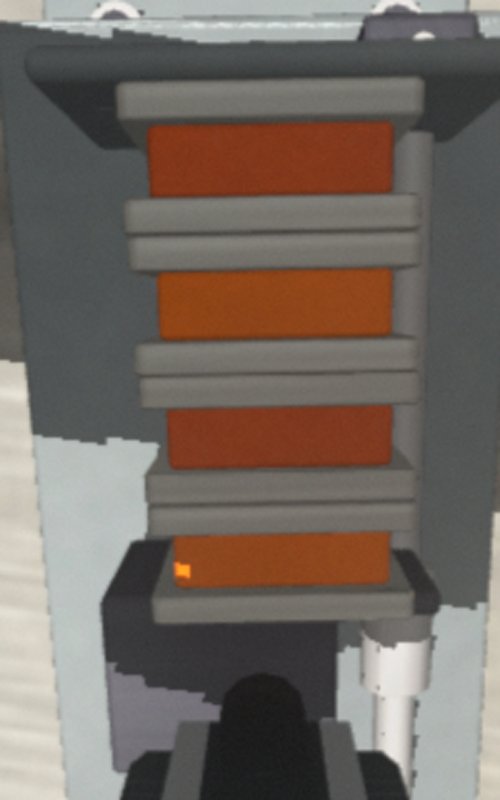

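Call:
{"op": "servo_tool", "data": {"steps": [{"delta_pos": [9, 0, 0], "roll": 0, "gripper": 10}]}}

```text
time: 28.2
tcp_pos: [0.6102, 0.0704, 0.1179]
ee_rot: [0.019, 0.657, 0.753, -0.011]
wrist_force: [3.9, -22.7, -0.4]
opening: 0.165
```

```bash
python3 - <<'E'
from h import *
s,M=st();robot.read_camera('wrist');s,M=st();tilt(s,M)
E
```

```text
t 28.2 tcp [0.6102 0.0704 0.1179] rack [-2.7 -7.6] toolx yaw-90 7.790000000000006 F [  3.9 -22.7  -0.4] op 14.1 q7 -0.135 tilt [ 0.0147 -0.0423]
t 28.25 tcp [0.6102 0.0704 0.1178] rack [-2.7 -7.7] toolx yaw-90 7.799999999999997 F [  3.4 -20.7  -1.4] op 14.4 q7 -0.136 tilt [ 0.0147 -0.0434]
tool-frame tilt [-0.0449  0.0087] ->rows of level err x,y
```

Call:
{"op": "servo_tool", "data": {"steps": [{"delta_pos": [0, 0, 0], "roll": 0, "gripper": 10}, {"delta_pos": [0, 0, 0], "roll": 0, "gripper": 45}, {"delta_pos": [0, 0, 0], "roll": 0, "gripper": 45}, {"delta_pos": [0, 0, 0], "roll": 0, "gripper": 45}]}}

```text
time: 28.65
tcp_pos: [0.6102, 0.0751, 0.1188]
ee_rot: [0.018, 0.657, 0.754, -0.009]
wrist_force: [-0.3, -0.2, -0.5]
opening: 0.53
```

```bash
python3 - <<'E'
from h import *
s,M=st();snap('wrist','w35');s,M=st();tilt(s,M)
E
```

```text
t 28.65 tcp [0.6102 0.0751 0.1188] rack [-2. -3.] toolx yaw-90 7.840000000000003 F [-0.3 -0.2 -0.5] op 45.3 q7 -0.137 tilt [ 0.0156 -0.0378]
t 28.7 tcp [0.6102 0.0753 0.1189] rack [-2.  -2.9] toolx yaw-90 7.859999999999999 F [ 0.3 -1.   0.6] op 45.3 q7 -0.137 tilt [ 0.0158 -0.0377]
tool-frame tilt [-0.0395  0.0105] ->rows of level err x,y
```

View pics/w35.png

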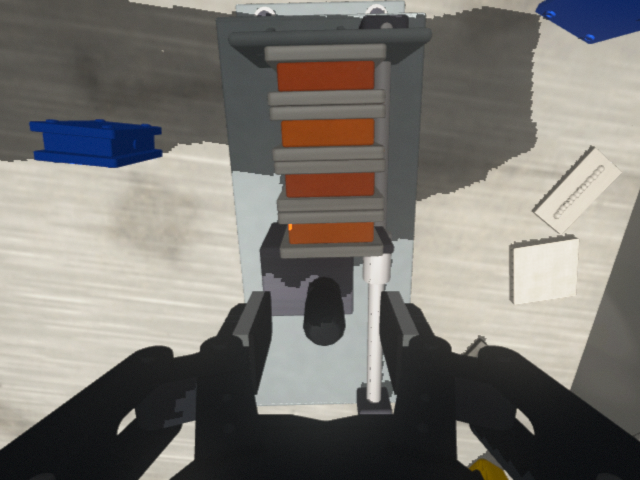

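Clear of the knob. Rise and look from above.

Call:
{"op": "servo_tool", "data": {"steps": [{"delta_pos": [0, -2, -25], "roll": 0, "gripper": 50}, {"delta_pos": [0, -2, -40], "roll": 0, "gripper": 60}, {"delta_pos": [10, 0, -40], "roll": -0.7, "gripper": 60}, {"delta_pos": [20, 0, -20], "roll": -0.7, "gripper": 60}, {"delta_pos": [0, 0, 0], "roll": 0, "gripper": 60}]}}

```text
time: 29.2
tcp_pos: [0.5983, 0.1144, 0.2469]
ee_rot: [0.016, 0.646, 0.763, -0.009]
wrist_force: [0.3, 0.8, -0.7]
opening: 0.704
```

```bash
python3 - <<'E'
from h import *
robot.read_camera('wrist');s,M=st();snap('wrist','w36');snap('scene','s36');snap('side','d36')
im=cv2.imread('pics/w36.png');crop(im,240,90,400,330,3.2,'w36a.png')
im=cv2.imread('pics/s36.png');crop(im,190,220,350,340,5,'s36a.png')
im=cv2.imread('pics/d36.png');crop(im,210,190,390,325,4,'d36a.png')
E
```

```text
t 29.25 tcp [0.5982 0.1119 0.2456] rack [-8.  35.3] toolx yaw-90 9.420000000000002 F [ 0.7 -0.7  0.7] op 59.9 q7 -0.15 tilt [ 0.0121 -0.036 ]
```

View pics/w36.png

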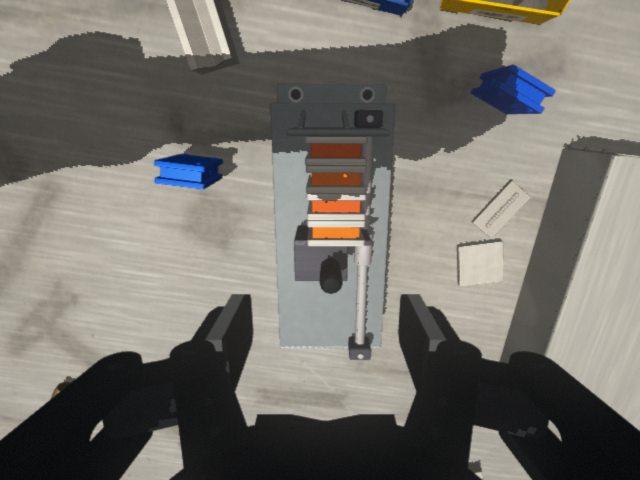

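View pics/s36a.png

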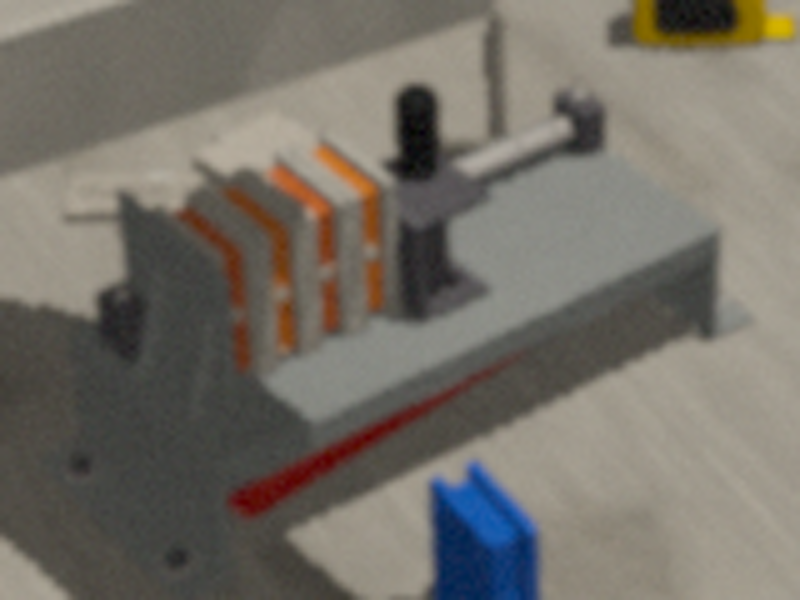

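View pics/d36a.png

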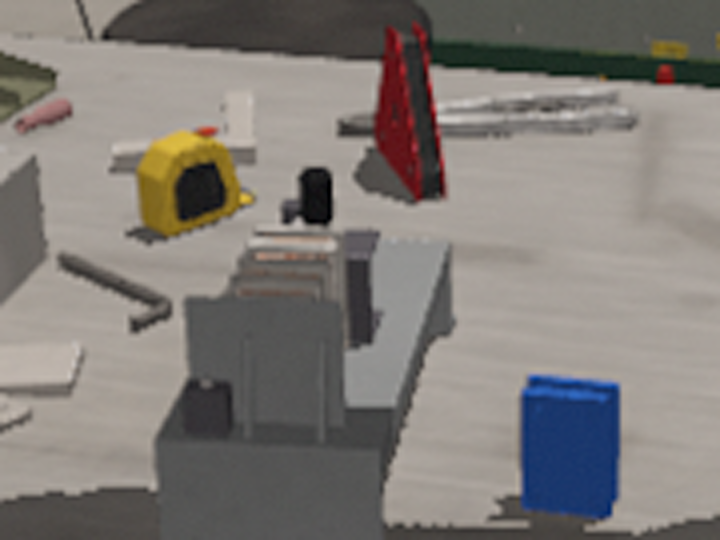

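View pics/s36.png

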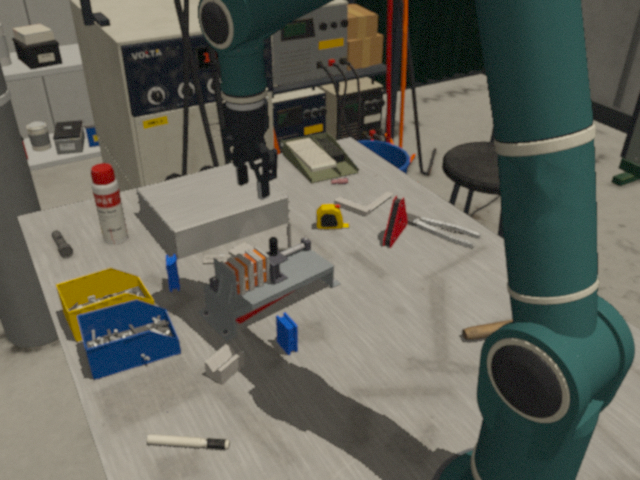

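View pics/w36a.png

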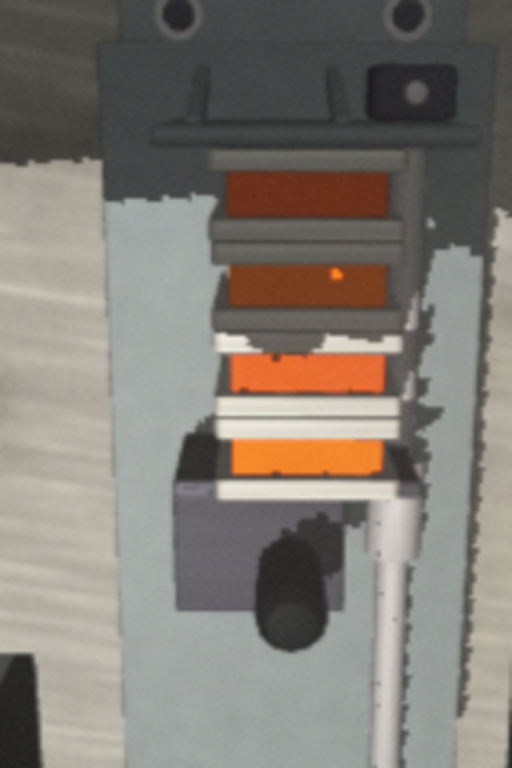

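```bash
python3 - <<'E'
from h import *
i=load('w36')
print('knob',torack(onz(i,(331,283),.1485)).round(1))
E
```

```text
knob [-2.5 -7.2]
```

```bash
python3 - <<'E'
from h import *
s,M=st();print(robot.close_job())
E
```

```text
t 29.4 tcp [0.5967 0.1084 0.2419] rack [-10.  32.] toolx yaw-90 9.189999999999998 F [ 0.3 -0.7 -0.4] op 59.8 q7 -0.15 tilt [ 0.0055 -0.0391]
the job is handed in; nothing more can be done
None
```

The job is handed in at 29.4 s of the 67 s allowed. I drew the follower back by its knob, then stood both loose orange-edged magnets on the shelf beside the other two. After that I slid the follower up until the row stopped solid, with about 20–25 N at the wrist. The robot finished clear of everything.

**Last checks:**
- The wrist, scene and side pictures show four upright magnets in one straight row between the end plate and the follower. The backs of the two I placed are in line with the backs of the first two. The blue look-alikes, V block and arrow magnet look unmoved.
- The first magnet I placed stopped against the guide rod at the expected position.

**What did not go cleanly:**
- **Rod contact:** while I lowered the second magnet, its back touched the rod, and the wrist force peaked at 91 N against the 120 N limit.
- **Seating:** that magnet then stopped about 2.6 mm short of the place where the first had met the rod. After I let go it settled in line with the others.
- **Gaps:** the last knob measurement gives a row of about 83 mm, against the nominal 85 mm. That is within my camera error of 1–2 mm, and it means the row is pressed up. The thin lines that remain, about 1 mm at the end plate and slivers between the plates, fit the screw heads standing proud.

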